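Load a tube-rack carrier into the rack reader and check its latch

TASK

Push the tube-rack carrier by its orange grip along the rollers into the rack reader until it is fully home against the end stop and the side latch has dropped in. Then pull it back by the grip with about 10 newtons for about a second, to check that the latch holds it, and let go, leaving it latched in the bay; do not yank it hard, keep it on its rollers, and leave the tip box, the white roll and the card freezer box where they are.

Things in the scene. Friction and masses are not known exactly. Their poses are not given: they have to be found in the camera images.
- loader: Fixed white rack reader with a straight level roller lane. Origin on the bench on the lane's centre line; x along the lane into the machine (push direction), y left, z up. The lane starts at x = -345 mm; 18 free rollers, tops at z = 37; side guides 84 mm apart inside, 104 outside, tops at z = 52. White housing x = -45 to 185, y = -81 to 81, up to z = 294; beside the lane all is open for x < -45.
- visor_edge (a point): Middle of the front lower edge of the grey visor, 156 mm wide, that juts from the reader over the lane (x = -130, z = 232 mm in the loader's frame; 12 mm thick here, a fascia slopes up behind). The grip of a carrier that is home stands under the visor, so a tool pointing straight down cannot follow: lean it back 25 to 45 degrees toward the lane's start, fingertips leading into the machine.
- grip_home (a point): Empty point under the visor where the centre of the carrier's grip is when the carrier is fully home (x = -101.5, y = 0, z = 80 mm in the loader's frame, same axes). The front of the carrier's base then touches the rubber end stop at the back of the bay (x = 146.5 mm), and the carrier's origin is 1.5 mm past the loader's origin along the lane.
- latch: Steel pawl, 51 mm long, left of the lane under the housing; origin at its upright pivot. A weak spring (2 N) turns its nose, at the +x end, into the lane: its x axis is parallel to the loader's with the nose in, 0.14 rad to the left while the carrier's edge holds it out. It drops in about 3 mm before the end stop; pulled back, the carrier then stops rigidly on it 5 to 6 mm from the end stop.
- carrier: Loose black carrier, base 275 x 80 x 8 mm (x = -130 to 145), about 0.46 kg, with a blue tube rack fixed on it (66 wide, top 68 mm up, rear end at x = -60) and an orange grip at its rear. Origin at the underside, 37 mm above the bench on the rollers; x to the end that goes in first, z up. A notch in its left edge takes the latch. 2 mm play to each guide. It starts 125 to 172 mm short of home.
- carrier_grip (a point): Centre of the carrier's orange grip: an upright fin 14 mm thick (across the lane, y), 44 mm long (along x), from 12 to 66 mm above the carrier's underside. This point is at x = -103, y = 0, z = 43 mm in the carrier's frame, 80 mm above the bench; same axes as the carrier. 21 mm are free between fin and tube rack. Pinch it across the lane; beside it nothing stands above the guides.
- tip_box: Bystander: yellow pipette-tip box, 74 x 118 x 74 mm, on the bench to the left of the lane; origin at its underside.
- film_roll: Bystander: white roll of sealing film standing on end, 55 mm across and 51 mm high, on the bench to the left of the lane; origin at its underside.
- cryo_box: Bystander: light blue card freezer box, 71 x 70 x 52 mm, on the bench to the right of the lane; origin at its underside.

How it is judged:
By the outcome, as a careful person would: the job done as asked, in the order asked, and still so for the second after the job is handed in, with the robot touching nothing.
It also fails if it takes over 42 s, if anything falls off the work surface, if the arm or the gripper's body presses on something with over 40 N, if the wrist force passes 120 N, or if a joint passes its speed limit or range.

ROBOT

A 7-joint arm with a two-finger parallel gripper is mounted at the origin on a cart in front of the work surface, level with it; the furniture and walls round the work are solid. World frame = base frame: x ahead of the robot, y to its left, z up, the work surface at z = 0. Lengths are in mm, angles in rad, forces in N, time in s.
With the tool pointing down it reaches from about 350 to 775 mm from the base axis. Payload 3.1 kg.
Tool frame: the origin (TCP) lies midway between the tips of the shut fingers; the grasp point (between the pads) lies 19 mm behind it (r.tcp_to_grasp is the distance from the TCP to the grasp point, in mm); z points along the fingers, y is the direction in which the jaws open and shut (so a half turn about z gives the same grasp; the last joint's range is limited). The gripper opens to 85 mm and grips with 20 to 120 N. Pads are 22 mm wide; open, the fingers measure 114 mm over their backs; the gripper's body (76 mm by 85 mm) begins 54 mm behind the grasp point. The pads swing forward as they close: fully open they stand 13 mm farther back than shut.
Start: joints at [1.115, 0.311, 0.014, 1.512, -0.004, 1.319, -0.027], TCP at [221.184, -503.582, 231.304] pointing down, gripper open.
Joint ranges: [-2.7, 2.7], [-0.3, 1.91], [-1.27, 1.3], [0.12, 2.57], [-1.44, 4.58], [0.2, 2.03], [-3.05, 3.05]. Speed limits (rad/s): [2.79, 2.79, 3.14, 3.14, 3.14, 3.14, 3.14].

INTERFACE

Orientations are given as a unit quaternion [w, x, y, z].
In Python, from station import status, cams, job, r gives the robot as it stands.
- The arm moves only by the tool apply_moves, never from a script. Its arguments are lists of equal length, an entry for each row: "translation": the shift along the world's x, y, z in cm, a list of three; "roll": the turn about the world's z in rad; "claw": the opening, from 0 (shut) to 1 (fully open). A call has 1 to 10 rows; each row shifts and turns the pose as measured when the row begins; what a row does not reach is not made up. A row lasts 1/10 s, in which the tool goes at most 50 mm and 8.59 degrees, less where a joint would pass 70% of its speed; a pose out of reach is approached as far as the arm can. A call with a gripper value outside its range is refused whole. The fingers move at their own pace and stop on an object; "newtons" is the grip in N (left out, the last holds). Time passes only in rows, so rows that do not move let the fingers close. It gives the time, the measured TCP pose, the force and the opening at its end, in the units of the state.
- status.read_state(): the state, without advancing time (a new reading comes with each control period).
- cams.get_image(name): name is "scene" or "top" or "wrist"; returns a dict with "image" (384x512x3 uint8, blue, green, red), "camera_matrix" (3x3 intrinsics, pixels), "dist_coeffs" ([k1, k2, p1, p2, k3] as OpenCV has them; the pictures are not rectified), "world_to_cam" (4x4, takes a point from world to camera coordinates). Camera axes: x right, y down, z forward; pixel columns grow to the right and rows downward; lengths in mm; the calibration is good to about 2 mm. A picture is of the moment at which its call begins. There is no depth.
- job.sign_off(): hands the job in, once; it reports no verdict.
The state is a dict: "t": time; "joint_pos": joint angles; "joint_vel": joint speeds; "joint_efforts": joint torques, N m; "tool_pos": TCP position; "ee_rot": TCP orientation; "wrist_force": force on the tool from outside, world axes, zero at the start; "wrist_torque": the same for the moment, N m; "gripper_width": finger opening in mm.
Only numpy, scipy, OpenCV 4.12 (cv2) and the standard library are available. Lean on these libraries where they do the work, as an engineer would, in place of code of your own. Each camera call takes 0.05 s, during which the arm holds its last target.

## Working session

There is one attempt and no reset: what is moved stays moved. The work goes in short steps, Python scripts to look and compute and a tool call to move; the robot and the scene stay as the last step left them, time stands still between calls to the robot, and variables do not carry over. Pictures are saved under pics/ and viewed, and the job is handed in when it is done.

Besides the shell and the picture viewer there is one more tool, called after "Emit:" in YAML: its name, and indented under it one key for each argument. apply_moves: Moves the arm, as the interface text tells. Its arguments: {"type":"object","properties":{"translation":{"type":"array"},"roll":{"type":"array"},"claw":{"type":"array"},"newtons":{"type":"number"}},"required":["translation","roll","claw"]}

```bash
ls; mkdir -p pics
python3 - <<'E'
from station import status,cams,job,r
import cv2
s=status.read_state()
for k,v in s.items(): print(k,v)
print([a for a in dir(r) if a[0]!='_'], r.tcp_to_grasp)
for n in("scene","top","wrist"):
    d=cams.get_image(n); cv2.imwrite(f"pics/{n}0.png",d["image"]); print(n,d["world_to_cam"])
E
```

```text
pics
t 0.0
joint_pos [ 1.11528284  0.31176903  0.01400059  1.51305294 -0.00441221  1.31920781
 -0.02719994]
joint_vel [ 0.00064717 -0.00116656 -0.00032543 -0.00056246  0.0006161  -0.00016145
  0.00030872]
joint_efforts [-1.25823717e-03 -3.79914272e+01  1.45355165e-01 -2.30591959e+01
  1.21312123e-02  1.36629326e-02  1.36701428e-05]
tool_pos [ 220.87334308 -502.90203922  230.19896384]
ee_rot [-1.16747469e-03  9.78663605e-01  2.05465569e-01 -2.90696446e-04]
wrist_force [0.67555984 0.57806894 0.23489694]
wrist_torque [ 0.01296983 -0.00684684 -0.01014318]
gripper_width 85.38669342016536
['Unreachable', 'tcp_to_grasp'] 18.700000000000003
scene [[-8.22166389e-01 -5.68951686e-01 -1.83414303e-02  4.30991997e+02]
 [-2.71617526e-01  4.20410783e-01 -8.65724375e-01  3.56844118e+02]
 [ 5.00266278e-01 -7.06787629e-01 -5.00184865e-01  6.23211785e+02]
 [ 0.00000000e+00  0.00000000e+00  0.00000000e+00  1.00000000e+00]]
top [[-4.15701431e-01 -9.09447007e-01  9.92277252e-03  1.36753307e+02]
 [-8.13538817e-01  3.66940444e-01 -4.51120054e-01  6.14414239e+02]
 [ 4.06628716e-01 -1.95603812e-01 -8.92408110e-01  6.98435134e+02]
 [ 0.00000000e+00  0.00000000e+00  0.00000000e+00  1.00000000e+00]]
wrist [[ 4.01530538e-01 -9.15844064e-01 -1.69639325e-03 -5.48800716e+02]
 [-8.76091077e-01 -3.84640252e-01  2.90716873e-01 -3.67856729e+01]
 [-2.66903824e-01 -1.15245507e-01 -9.56807620e-01  3.79373895e+02]
 [ 0.00000000e+00  0.00000000e+00  0.00000000e+00  1.00000000e+00]]
```

View pics/scene0.png

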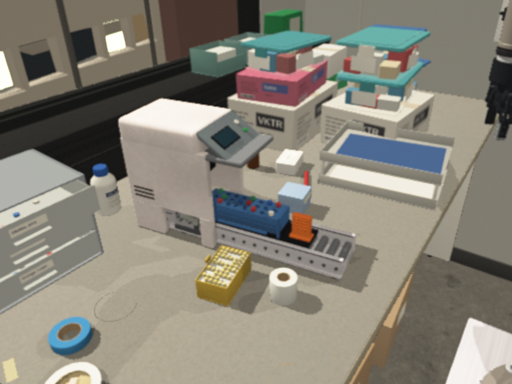

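View pics/top0.png

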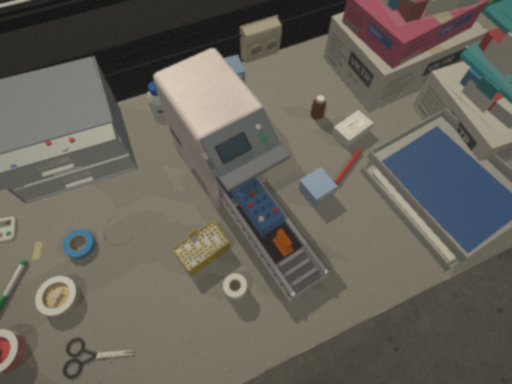

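View pics/wrist0.png

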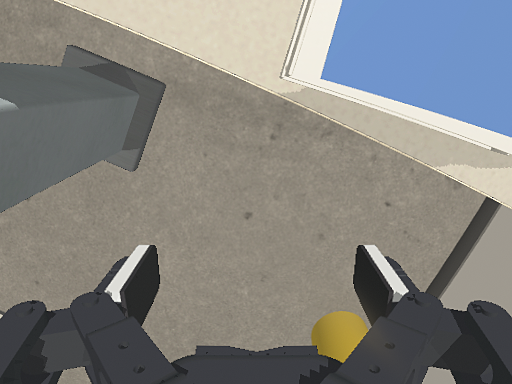

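```bash
cat > h.py <<'E'
import numpy as np,cv2
from station import status,cams,job,r
def proj(d,P):
    P=np.atleast_2d(P).astype(float); T=np.array(d["world_to_cam"])
    return cv2.projectPoints(P,cv2.Rodrigues(T[:3,:3])[0],T[:3,3],np.array(d["camera_matrix"]),np.array(d["dist_coeffs"]))[0].reshape(-1,2)
def ray(d,uv):
    T=np.array(d["world_to_cam"]); q=cv2.undistortPoints(np.array([[uv]],float),np.array(d["camera_matrix"]),np.array(d["dist_coeffs"]))[0,0]
    R=T[:3,:3]; return -R.T@T[:3,3], R.T@np.array([q[0],q[1],1.])
def onz(d,uv,z):
    o,v=ray(d,uv); return o+v*(z-o[2])/v[2]
def tri(ds,uvs):
    A=np.zeros((3,3));b=np.zeros(3)
    for d,u in zip(ds,uvs):
        o,v=ray(d,u); v/=np.linalg.norm(v); M=np.eye(3)-np.outer(v,v); A+=M;b+=M@o
    return np.linalg.solve(A,b)
E
python3 - <<'E'
from h import *
a=cv2.imread("pics/scene0.png");b=cv2.imread("pics/top0.png")
cv2.imwrite("pics/sc.png",cv2.resize(a[110:310,180:380],(800,600) and (600,600),interpolation=cv2.INTER_CUBIC))
cv2.imwrite("pics/tc.png",cv2.resize(b[130:310,170:350],(600,600),interpolation=cv2.INTER_CUBIC))
for n,i in(("s",a),("t",b)):
    hsv=cv2.cvtColor(i,cv2.COLOR_BGR2HSV); m=cv2.inRange(hsv,(4,170,120),(14,255,255))
    k,l,st,c=cv2.connectedComponentsWithStats(m)
    for j in range(1,k):
        if st[j,4]>15: print(n,st[j],c[j])
E
```

```text
s [289 213  25  29 499] [301.30260521 227.15430862]
t [274 230  18  25 223] [282.         241.52466368]
```

View pics/sc.png

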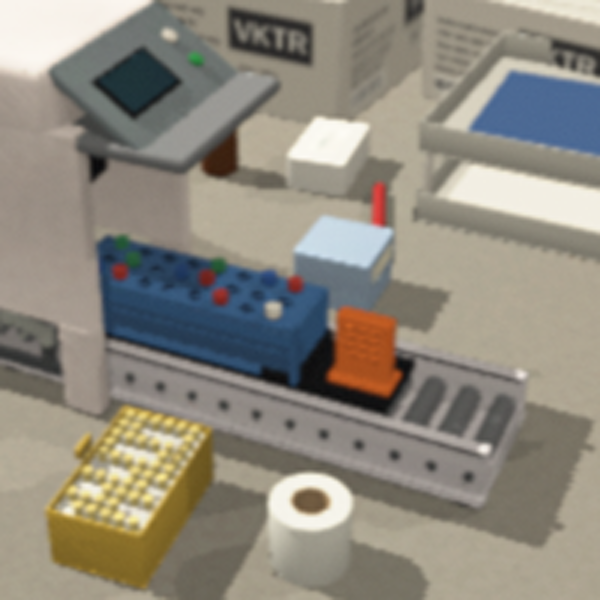

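View pics/tc.png

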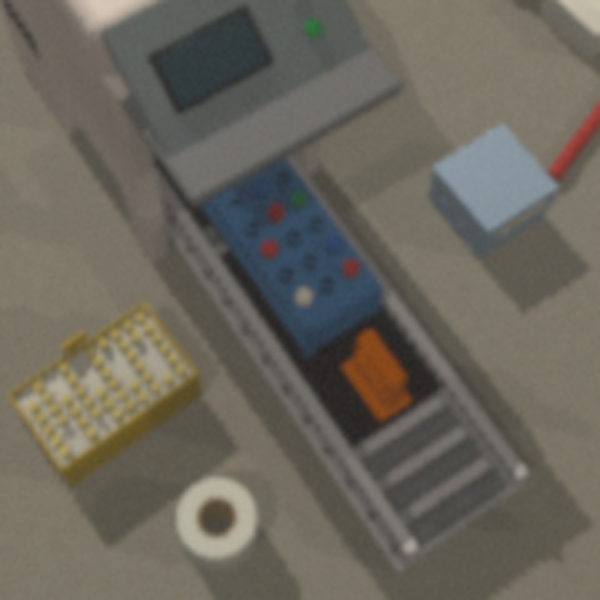

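Run:
```python
from h import *
np.set_printoptions(precision=1,suppress=True)
S=cams.get_image("scene");T=cams.get_image("top")
s=lambda u,v:(180+u/3-.33,110+v/3-.33)
t=lambda u,v:(170+u/3.333-.35,130+v/3.333-.35)
prs={"Lend":(s(484,450),t(411,546)),"Rend":(s(520,375),t(520,470)),"visorL":(s(182,166),t(196,197)),"visorR":(s(277,86),t(400,88)),"rackRL":(s(300,312),t(306,352)),"rackRR":(s(328,290),t(382,300)),"grip":((301.3,225),(281.5,241.5)),}
for k,(u,v) in prs.items(): print(k,tri([S,T],[u,v]), onz(S,u,52),onz(T,v,52))
L=(tri([S,T],prs["Lend"])+tri([S,T],prs["Rend"]))/2
print(L)
print("cryo top corners",[onz(T,t(*p),52)[:2] for p in((435,182),(500,126),(555,185),(490,234))])
print("tip",[onz(T,t(*p),74)[:2] for p in((12,396),(148,305),(200,372),(70,470))])
print("roll",onz(T,t(217,518),51))
```

```text
Lend [ 403.7 -122.6   47.2] [ 402.7 -116.9   52. ] [ 401.8 -122.1   52. ]
Rend [ 418.6 -215.6   48.1] [ 417.8 -210.3   52. ] [ 417.  -214.7   52. ]
visorL [613.4 -64.2 236.3] [ 837.6 -346.3   52. ] [707.  -92.3  52. ]
visorR [ 633.8 -212.   234.8] [ 865.9 -559.5   52. ] [ 731.3 -280.7   52. ]
rackRL [ 537.8 -101.4  124. ] [ 601.  -191.8   52. ] [ 556.9 -116.1   52. ]
rackRR [ 558.5 -171.4   97.8] [ 599.2 -232.1   52. ] [ 570.9 -184.6   52. ]
grip [ 515.4 -147.3   77.9] [ 533.4 -179.4   52. ] [ 522.7 -153.2   52. ]
[ 411.2 -169.1   47.6]
cryo top corners [array([ 643. , -266.4]), array([ 666.7, -337. ]), array([ 602.4, -350.1]), array([ 585.9, -283.7])]
tip [array([604.2,  86.7]), array([628.9, -23.9]), array([566.7, -38.3]), array([538.6,  68.1])]
roll [473.4 -10.5  51. ]
```

Emit:
apply_moves:
  translation:
    - [0,0,4]
    - [2.5,3,3]
    - [2.5,3,3]
    - [2.5,3,3]
    - [2.5,3.5,2]
    - [2.5,3.5,2]
    - [2.5,3.5,2]
    - [2.5,3.5,2]
    - [2.5,3.5,2]
    - [2.5,3.5,2]
  roll: [0,-0.03,-0.03,-0.03,-0.03,-0.03,-0.03,-0.03,-0.03,-0.03]
  claw: [1,1,1,1,1,1,1,1,1,1]

```text
t: 1.25
tool_pos: [442.2, -193.8, 483.9]
ee_rot: [-0.006, 0.998, 0.056, -0.002]
wrist_force: [0.8, 0.1, -0.2]
gripper_width: 85.6
```

```bash
cat >> h.py <<'E'
from scipy.spatial.transform import Rotation
np.set_printoptions(precision=3,suppress=True)
def st():
    s=status.read_state(); q=s["ee_rot"]; R=Rotation.from_quat([q[1],q[2],q[3],q[0]]).as_matrix()
    print("t",s["t"],"j",np.array(s["joint_pos"]),"p",np.array(s["tool_pos"])); print("z",R[:,2],"y",R[:,1],"yhead",np.degrees(np.arctan2(R[1,1],R[0,1])),"F",np.array(s["wrist_force"]),"w",s["gripper_width"])
    print("lean deg",np.degrees(np.arccos(-R[2,2])),"head",np.degrees(np.arctan2(R[1,2],R[0,2])))
    return s,R
E
python3 -c "
from h import *;st()"
```

```text
t 1.25 j [ 0.549  0.2   -0.223  1.045  0.037  1.909 -1.117] p [ 442.177 -193.8    483.881]
z [-0.004  0.011 -1.   ] y [ 0.111 -0.994 -0.011] yhead -83.61103199122701 F [ 0.763  0.13  -0.184] w 85.6032865389015
lean deg 0.682866521178364 head 111.84183607151569
```

Emit:
apply_moves:
  translation:
    - [2,0,3]
    - [2,0,3]
    - [2,0,3]
    - [2,0,3]
    - [2,0,3]
    - [2,0,3]
  roll: [0,0,0,0,0,0]
  claw: [1,1,1,1,1,1]

```text
t: 1.85
tool_pos: [533.4, -172.7, 556.9]
ee_rot: [0.014, 0.996, 0.065, 0.055]
wrist_force: [-0.1, -0.4, 0.3]
gripper_width: 85.5
```

```bash
python3 -c "
from h import *;st()"
```

```text
t 1.85 j [ 0.241  0.363  0.102  0.634 -0.059  2.032 -1.135] p [ 533.401 -172.672  556.873]
z [ 0.112 -0.022 -0.993] y [ 0.128 -0.991  0.036] yhead -82.64792090922677 F [-0.139 -0.41   0.267] w 85.53214499737447
lean deg 6.549707230533249 head -10.96651720883196
```

Emit:
apply_moves:
  translation:
    - [0,4.5,1]
    - [0,4.5,1]
    - [0,4.5,1]
    - [0,4.5,1]
    - [0,4.5,2]
    - [1,4,3]
    - [1,1,4]
    - [1,0,4]
  roll: [0,0,0,0,0,0,0,0]
  claw: [1,1,1,1,1,1,1,1]

```text
t: 2.65
tool_pos: [533.3, 104.8, 612.6]
ee_rot: [0.011, 0.991, 0.067, 0.115]
wrist_force: [0.4, -1.3, -0.4]
gripper_width: 85.4
```

```bash
python3 -c "
from h import *;st()"
```

```text
t 2.65 j [-0.43   0.299  0.317  0.594 -0.06   2.032 -1.606] p [533.256 104.753 612.558]
z [ 0.23  -0.007 -0.973] y [ 0.13  -0.991  0.037] yhead -82.54980746084502 F [ 0.4   -1.324 -0.446] w 85.4351424706912
lean deg 13.308445711329814 head -1.6537468030119726
```

Emit:
apply_moves:
  translation:
    - [1,1,4]
    - [1,1,4]
    - [1,1,4]
    - [1,1,4]
    - [1,1,4]
    - [1,1,4]
  roll: [0,0,0,0,0,0]
  claw: [1,1,1,1,1,1]

```text
t: 3.25
tool_pos: [545.4, 148.7, 689.2]
ee_rot: [-0.003, 0.975, 0.069, 0.213]
wrist_force: [-0.7, -0.9, 0.1]
gripper_width: 85.7
```

```bash
python3 -c "
from h import *;st()"
```

```text
t 3.25 j [-0.509  0.327  0.378  0.372 -0.09   2.033 -1.661] p [545.399 148.724 689.225]
z [ 0.414  0.034 -0.909] y [ 0.137 -0.99   0.025] yhead -82.15132346037315 F [-0.683 -0.893  0.091] w 85.69894839669674
lean deg 24.56860778739122 head 4.756737307947657
```

Emit:
apply_moves:
  translation:
    - [-1,-2,-4]
    - [-1,-2,-4]
    - [-1,-2,-4]
    - [-1,-2,-4]
    - [-1,-2,-4]
    - [0,-2,-4]
    - [0,-2,-4]
    - [0,0,-2]
    - [0,0,0]
    - [0,0,0]
  roll: [0.1,0.14,0.14,0.14,0.14,0.14,0.14,0.14,0.14,0.14]
  claw: [1,1,1,1,1,1,1,1,1,1]

```text
t: 4.25
tool_pos: [498.8, 26.1, 426.8]
ee_rot: [-0.139, 0.735, 0.64, 0.177]
wrist_force: [0.4, 0.5, -0.3]
gripper_width: 85.4
```

```bash
python3 -c "
from h import *;st()"
```

```text
t 4.25 j [-0.27   0.158  0.614  1.35  -0.546  1.714  0.137] p [498.776  26.144 426.805]
z [ 0.082  0.431 -0.899] y [ 0.989 -0.143  0.021] yhead -8.23012727312112 F [ 0.389  0.52  -0.305] w 85.42958443978173
lean deg 26.03117691356977 head 79.28723619052273
```

Emit:
apply_moves:
  translation:
    - [0,0,-2]
    - [0,0,-2]
    - [0,0,-2]
    - [0,0,0]
    - [0,0,0]
    - [0,0,0]
    - [0,0,0]
    - [0,0,0]
    - [0,0,0]
    - [0,0,0]
  roll: [0.14,0.14,0.14,0.14,0.14,0.14,0.14,0.14,0.14,0.14]
  claw: [1,1,1,1,1,1,1,1,1,1]

```text
t: 5.25
tool_pos: [496.2, 23.5, 349.9]
ee_rot: [-0.23, 0.206, 0.95, 0.05]
wrist_force: [-0.7, 1.0, -1.8]
gripper_width: 85.2
```

```bash
python3 -c "
from h import *;st()"
```

```text
t 5.25 j [ 0.141  0.519 -0.176  1.024 -0.131  2.032  1.08 ] p [496.195  23.518 349.858]
z [-0.417  0.19  -0.889] y [0.414 0.91  0.   ] yhead 65.57021403690685 F [-0.706  1.046 -1.846] w 85.23714858640231
lean deg 27.265742018862404 head 155.5228430372756
```

Emit:
apply_moves:
  translation:
    - [0,1,0]
    - [0,1,0]
    - [0,1,0]
    - [0,1,0]
    - [0,0,4]
    - [0,0,4]
    - [0,0,4]
    - [0,0,4]
    - [0,0,4]
    - [0,0,4]
  roll: [0.14,0.14,0.14,0.14,0,0,0,0,0,0]
  claw: [1,1,1,1,1,1,1,1,1,1]

```text
t: 6.25
tool_pos: [431.1, 65.9, 421.8]
ee_rot: [-0.151, -0.084, 0.985, -0.003]
wrist_force: [-0.2, 0.1, -0.7]
gripper_width: 85.4
```

```bash
python3 -c "
from h import *;st()"
```

```text
t 6.25 j [-0.228  0.282  0.078  1.132 -0.039  2.032  1.58 ] p [431.146  65.895 421.831]
z [-0.297 -0.032 -0.954] y [-0.167  0.986  0.019] yhead 99.63061667489212 F [-0.205  0.132 -0.652] w 85.37748545200766
lean deg 17.39499130708895 head -173.92457991570149
```

Emit:
apply_moves:
  translation:
    - [2,0,4]
    - [2,0,4]
    - [2,0,4]
    - [2,0,4]
    - [2,0,4]
    - [2,0,4]
    - [2,0,4]
    - [2,0,4]
    - [2,0,4]
    - [2,0,4]
  roll: [0,0,0,0,0,0,0,0,0,0]
  claw: [1,1,1,1,1,1,1,1,1,1]

```text
t: 7.25
tool_pos: [544.6, 57.6, 534.8]
ee_rot: [0.026, -0.085, 0.996, 0.005]
wrist_force: [0.6, -1.4, -0.5]
gripper_width: 85.3
```

```bash
python3 -c "
from h import *;st()"
```

```text
t 7.25 j [-0.188  0.354  0.11   0.705 -0.054  2.032  1.631] p [544.649  57.596 534.795]
z [ 0.051  0.014 -0.999] y [-0.17   0.985  0.006] yhead 99.81687973793241 F [ 0.568 -1.404 -0.501] w 85.26959710866373
lean deg 3.0612699351506047 head 15.7506385500547
```

Emit:
apply_moves:
  translation:
    - [1,0,4.5]
    - [1,0,4.5]
    - [1,0,4.5]
    - [1,0,4.5]
    - [1,0,4.5]
    - [1,0,4.5]
    - [1,0,4.5]
    - [1,0,4.5]
    - [1,0,4.5]
    - [1,0,4.5]
  roll: [0,0,0,0,0,0,0,0,0,0]
  claw: [1,1,1,1,1,1,1,1,1,1]

```text
t: 8.25
tool_pos: [549.2, 50.4, 700.1]
ee_rot: [0.218, -0.083, 0.972, 0.009]
wrist_force: [0.8, -0.3, -0.3]
gripper_width: 85.4
```

```bash
python3 -c "
from h import *;st()"
```

```text
t 8.25 j [-0.185  0.292  0.162  0.381 -0.092  2.033  1.642] p [549.22   50.357 700.086]
z [ 0.422  0.053 -0.905] y [-0.165  0.986 -0.019] yhead 99.50793394336048 F [ 0.837 -0.258 -0.293] w 85.41112196628777
lean deg 25.144843040939758 head 7.150259858961981
```

Emit:
apply_moves:
  translation:
    - [1,2,4]
    - [1,2,4]
    - [1,2,4]
    - [1,2,4]
    - [1,2,4]
  roll: [0,0,0,0,0]
  claw: [1,1,1,1,1]

```text
t: 8.75
tool_pos: [549.1, 138.3, 766.5]
ee_rot: [0.304, -0.08, 0.949, 0.015]
wrist_force: [0.0, -0.9, 0.1]
gripper_width: 85.3
```

```bash
python3 -c "
from h import *;st()"
```

```text
t 8.75 j [-0.44   0.341  0.43   0.164 -0.193  2.033  1.518] p [549.112 138.338 766.508]
z [ 0.575  0.078 -0.815] y [-0.161  0.987 -0.019] yhead 99.24633263885971 F [ 0.005 -0.884  0.075] w 85.31205142423589
lean deg 35.45334690968157 head 7.7140845540759
```

Emit:
apply_moves:
  translation:
    - [-1,-2,-4]
    - [-1,-2,-4]
    - [-1,-2,-4]
    - [-1,-2,-4]
    - [-1,-2.5,-4]
    - [-1,-2.5,-4]
    - [-1,-2.5,-4]
    - [-1,-2.5,-4]
    - [-1,-2.5,-4]
    - [-1,-2.5,-4]
  roll: [0,0,0,0,-0.01,-0.01,0,0,0,0]
  claw: [1,1,1,1,1,1,1,1,1,1]

```text
t: 9.75
tool_pos: [478.5, 4.1, 535.5]
ee_rot: [0.317, -0.08, 0.945, 0.018]
wrist_force: [-0.5, 0.3, 0.3]
gripper_width: 85.5
```

```bash
python3 -c "
from h import *;st()"
```

```text
t 9.75 j [-0.036 -0.296  0.045  1.564 -0.082  1.235  1.752] p [478.539   4.079 535.492]
z [ 0.596  0.084 -0.799] y [-0.162  0.987 -0.017] yhead 99.31062977955683 F [-0.489  0.25   0.259] w 85.54349326867609
lean deg 37.00304462702317 head 7.993514812374809
```

Emit:
apply_moves:
  translation:
    - [-0.2,-1.8,-3.8]
    - [-0.2,-1.8,-3.8]
    - [-0.2,-1.8,-3.8]
    - [-0.2,-1.8,-3.8]
    - [-0.2,-1.8,-3.8]
    - [-0.2,-1.8,-3.8]
    - [-0.2,-1.8,-3.8]
    - [-0.2,-1.8,-3.8]
    - [-0.2,-1.8,-3.8]
    - [0,0,0]
  roll: [0,-0.01,0,-0.01,0,0,0,0,0,0]
  claw: [1,1,1,1,1,1,1,1,1,1]

```text
t: 10.75
tool_pos: [469.1, -162.0, 210.3]
ee_rot: [0.322, -0.069, 0.944, 0.008]
wrist_force: [-0.8, 0.2, 0.5]
gripper_width: 85.3
```

```bash
python3 -c "
from h import *;st()
for n in ('wrist','scene'):
  cv2.imwrite(f'pics/{n}1.png',cams.get_image(n)['image'])"
```

```text
t 10.75 j [ 0.316 -0.111  0.249  2.234 -0.69   0.588  2.787] p [ 469.099 -162.049  210.252]
z [ 0.607  0.06  -0.792] y [-0.135  0.99  -0.028] yhead 97.74768991479456 F [-0.836  0.195  0.549] w 85.34095603326386
lean deg 37.59561697569876 head 5.641159621420736
```

View pics/wrist1.png

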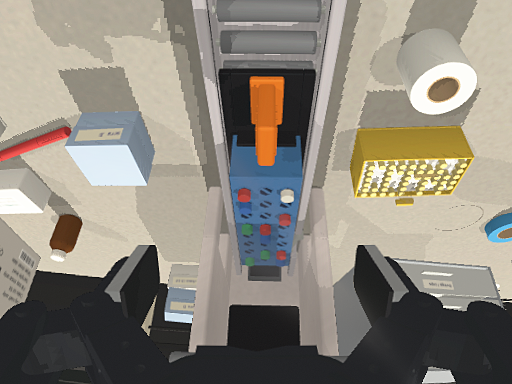

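View pics/scene1.png

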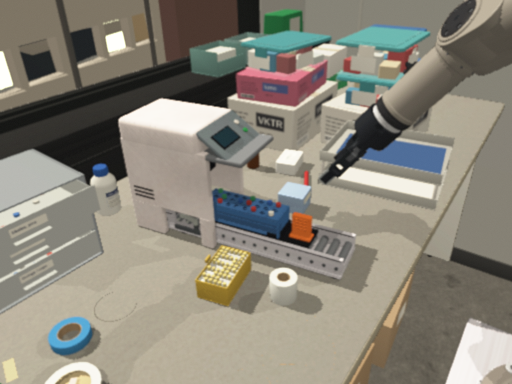

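```bash
python3 -c "
from h import *
i=cv2.imread('pics/wrist1.png')
cv2.imwrite('pics/w1c.png',cv2.resize(i[0:190,180:370],(760,760),interpolation=cv2.INTER_CUBIC)[:600])"
```

```text
(no output)
```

View pics/w1c.png

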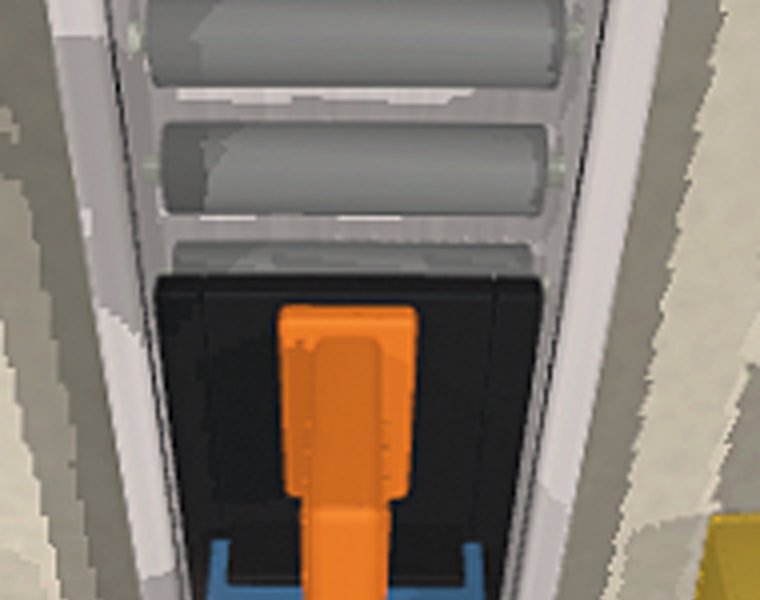

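```bash
python3 -c "
from h import *
d=cams.get_image('wrist')
c=lambda u,v:(180+u/4-.4,v/4-.4)
g=lambda u,v,z:onz(d,c(u,v),z)
L=g(157,291,45);R=g(541,291,45);print('base rear',L,R,(L+R)/2)
f1=g(302,508,103);f2=g(390,508,103);print('fin rear',f1,f2,(f1+f2)/2)
f3=onz(d,(258.5,164.5),103);f4=onz(d,(273.5,164.5),103);print('fin front',f3,f4,(f3+f4)/2)
# guide inner top edges
for p in((103,0),(186,580),(607,0),(507,580)): print('guide',g(*p,52))
"
```

```text
base rear [ 505.085 -193.662   45.   ] [ 492.004 -115.056   45.   ] [ 498.544 -154.359   45.   ]
fin rear [ 505.575 -160.976  103.   ] [ 502.794 -145.018  103.   ] [ 504.184 -152.997  103.   ]
fin front [ 549.037 -152.159  103.   ] [ 546.778 -139.745  103.   ] [ 547.908 -145.952  103.   ]
guide [ 441.387 -205.706   52.   ]
guide [ 585.799 -181.465   52.   ]
guide [ 427.969 -121.617   52.   ]
guide [ 571.682 -102.011   52.   ]
```

Emit:
apply_moves:
  translation:
    - [0.5,0.2,-2]
    - [0.5,0.2,-2]
    - [0.5,0.2,-2]
    - [0.5,0.2,-2]
    - [0,0,0]
  roll: [0,0.01,0,0,0]
  claw: [1,1,1,1,1]

```text
t: 11.4
tool_pos: [505.5, -146.3, 167.6]
ee_rot: [0.335, -0.084, 0.939, 0.003]
wrist_force: [-0.3, -0.4, 0.4]
gripper_width: 85.3
```

```bash
python3 -c "
from h import *;s,R=st();print(np.array([526,-150,83])+18.7*R[:,2]-np.array(s['tool_pos']))"
```

```text
t 11.4 j [ 0.407  0.011  0.09   2.268 -0.957  0.448  3.043] p [ 505.49  -146.277  167.634]
z [ 0.628  0.062 -0.776] y [-0.16   0.986 -0.051] yhead 99.24309872919878 F [-0.266 -0.421  0.407] w 85.34366273034694
lean deg 39.095760309963 head 5.63136423431959
[ 32.246  -2.566 -99.147]
```

```bash
cat > fk.py <<'E'
import numpy as np
from scipy.optimize import least_squares
from scipy.spatial.transform import Rotation as Ro
D=[([1.11528284,0.31176903,0.01400059,1.51305294,-0.00441221,1.31920781,-0.02719994],[220.87,-502.9,230.2],[-1.16747469e-03,9.78663605e-01,2.05465569e-01,-2.90696446e-04]),
([.549,.2,-.223,1.045,.037,1.909,-1.117],[442.177,-193.8,483.881],[-.006,.998,.056,-.002]),
([.241,.363,.102,.634,-.059,2.032,-1.135],[533.401,-172.672,556.873],[.014,.996,.065,.055]),
([-.43,.299,.317,.594,-.06,2.032,-1.606],[533.256,104.753,612.558],[.011,.991,.067,.115]),
([-.509,.327,.378,.372,-.09,2.033,-1.661],[545.399,148.724,689.225],[-.003,.975,.069,.213]),
([-.27,.158,.614,1.35,-.546,1.714,.137],[498.776,26.144,426.805],[-.139,.735,.64,.177]),
([.141,.519,-.176,1.024,-.131,2.032,1.08],[496.195,23.518,349.858],[-.23,.206,.95,.05]),
([-.228,.282,.078,1.132,-.039,2.032,1.58],[431.146,65.895,421.831],[-.151,-.084,.985,-.003]),
([-.44,.341,.43,.164,-.193,2.033,1.518],[549.112,138.338,766.508],[.304,-.08,.949,.015]),
([-.036,-.296,.045,1.564,-.082,1.235,1.752],[478.539,4.079,535.492],[.317,-.08,.945,.018]),
([.316,-.111,.249,2.234,-.69,.588,2.787],[469.099,-162.049,210.252],[.322,-.069,.944,.008]),
([.407,.011,.09,2.268,-.957,.448,3.043],[505.49,-146.277,167.634],[.335,-.084,.939,.003])]
def fk(q,p,s):
    h,a1,L1,e1,L2,e2,L3,e3=p[:8]; 
    R=Ro.identity();x=np.array([0,0,h],float)
    R=R*Ro.from_rotvec([0,0,s[0]*q[0]]);x=x+R.apply([a1,0,0])
    R=R*Ro.from_rotvec([0,q[1],0]);  # pitch fwd
    R=R*Ro.from_rotvec([0,0,s[1]*q[2]]); x=x+R.apply([e1,0,L1])
    R=R*Ro.from_rotvec([0,q[3],0]); R=R*Ro.from_rotvec([0,0,s[2]*q[4]]); x=x+R.apply([e2,0,L2])
    R=R*Ro.from_rotvec([0,q[5],0]); x=x+R.apply([e3,0,0])
    R=R*Ro.from_rotvec([0,0,s[3]*q[6]+p[8]]); x=x+R.apply([0,0,L3])
    return x,R
def res(p,s):
    o=[]
    for q,x,w in D:
        X,R=fk(q,p,s); o+=list((X-np.array(x)))
        Rm=Ro.from_quat([w[1],w[2],w[3],w[0]]); o+=list((R.inv()*Rm).as_rotvec()*300)
    return np.array(o)
if __name__=="__main__":
    import itertools
    best=None
    for s in itertools.product((-1,1),repeat=4):
      for c in(0,1.57,3.14,-1.57):
        f=least_squares(res,[300,0,300,0,300,0,200,0,c],args=(s,))
        if best is None or f.cost<best[0]: best=(f.cost,s,f.x,f.fun)
    np.set_printoptions(precision=3,suppress=True)
    print(best[0],best[1],best[2]);print(best[3].reshape(-1,6))
    np.save("fk.npy",np.r_[best[2],best[1]])
E
python3 fk.py
```

```text
1265.0258202993284 (-1, -1, -1, -1) [247.152 -18.346 471.315  15.753 418.601  -4.102 361.451  -5.916   1.571]
[[16.615  4.091 -1.962  0.    -0.     0.006]
 [12.006 18.001  0.307  0.21  -0.047 -0.17 ]
 [ 3.458 15.026 -1.96   0.24  -0.277  0.136]
 [-5.674 10.108 -0.705  0.179 -0.25  -0.122]
 [-8.636  8.314 -0.212  0.208  0.026  0.484]
 [-1.198  1.106  0.484  0.128 -0.219 -0.202]
 [ 3.857 19.255 -6.521  0.013 -0.099  0.13 ]
 [-0.593 15.616 -3.252 -0.035 -0.259  0.245]
 [-9.327  7.139 -0.779  0.004 -0.194 -0.465]
 [-0.851 15.305 10.386 -0.289 -0.292 -0.052]
 [ 2.681  3.916  3.909  0.077  0.023 -0.434]
 [ 3.615  5.     0.304 -0.066 -0.169  0.445]]
```

```bash
python3 - <<'E'
s=open('fk.py').read()
s=s.replace("h,a1,L1,e1,L2,e2,L3,e3=p[:8]; ","h,a1,L1,e1,L2,e2,L3,e3=p[:8]; y1,y2,y3,bx,by=p[9:14]").replace("x=np.array([0,0,h],float)","x=np.array([bx,by,h],float)").replace("apply([a1,0,0])","apply([a1,0,0])").replace("[e1,0,L1]","[e1,y1,L1]").replace("[e2,0,L2]","[e2,y2,L2]").replace("[e3,0,0]","[e3,y3,0]").replace("200,0,c]","200,0,c,0,0,0,0,0]")
open('fk.py','w').write(s)
E
python3 fk.py
```

```text
51.85223968211082 (-1, -1, -1, -1) [ 249.445    0.332  477.236    0.971  414.998   -2.977  370.524   -1.941
    1.571  -13.32  -202.403  196.877    1.252    1.896]
[[ 0.529 -0.728  1.31   0.    -0.     0.006]
 [ 3.621 -1.197 -0.642  0.21  -0.047 -0.17 ]
 [ 0.815  0.622 -0.871  0.24  -0.277  0.136]
 [-1.144 -0.712 -0.024  0.179 -0.25  -0.122]
 [-1.337 -0.893  0.641  0.208  0.026  0.484]
 [-6.846  2.536 -0.02   0.128 -0.219 -0.202]
 [ 2.929  0.181 -1.903  0.013 -0.099  0.13 ]
 [-0.471 -0.003 -0.121 -0.035 -0.259  0.245]
 [-0.53  -0.966  0.328  0.004 -0.194 -0.465]
 [ 2.309  0.209  1.601 -0.289 -0.292 -0.052]
 [-0.935  0.823  0.079  0.077  0.023 -0.434]
 [ 1.058  0.128 -0.377 -0.066 -0.169  0.445]]
```

```bash
cat > plan.py <<'E'
from fk import *
P=np.load("fk.npy");p=P[:-4];S=P[-4:]
lo=np.array([-2.7,-.3,-1.27,.12,-1.44,.2,-3.05]);hi=np.array([2.7,1.91,1.3,2.57,4.58,2.03,3.05])
HEAD=np.radians(8.7)
def Rt(lean,flip,head=HEAD):
    # flip: camera at rear; tool y heading head+90 ; else head-90
    z=np.array([np.sin(lean)*np.cos(head),np.sin(lean)*np.sin(head),-np.cos(lean)])
    y=np.array([-np.sin(head),np.cos(head),0])*(1 if flip else -1)
    return Ro.from_matrix(np.c_[np.cross(y,z),y,z])
def ik(x,R,q0,wn=0.0,q1=None):
    f=lambda q:np.r_[(lambda X,Q:np.r_[X-x,(Q.inv()*R).as_rotvec()*300])(*fk(q,p,S)),wn*(q-(q0 if q1 is None else q1))]
    o=least_squares(f,np.clip(q0,lo+1e-6,hi-1e-6),bounds=(lo,hi)); return o.x,o.fun[:6]
E
python3 - <<'E'
from plan import *
np.set_printoptions(precision=2,suppress=True)
lane=np.array([np.cos(HEAD),np.sin(HEAD),0])
rng=np.random.default_rng(0)
q0=np.array([.407,.011,.09,2.268,-.957,.448,3.0])
for lean in(30,34,38):
  for flip in(1,0):
    R=Rt(np.radians(lean),flip); z=R.apply([0,0,1])
    for d in(0,127):
      x=np.array([526,-150,82])+lane*d+18.7*z
      sols=[]
      for k in range(14):
        q=q0.copy(); 
        if k: q=q+rng.normal(0,.5,7)
        if not flip: q[6]-=3.1
        s,e=ik(x,R,q)
        if np.abs(e).max()<2: sols.append(s)
      print(lean,flip,d,len(sols))
      if sols:
        a=np.array(sols); i=np.argsort(a[:,2]); print(a[i[::max(1,len(i)//4)]])
E
```

```text
30 1 0 14
[[ 1.11  0.35 -0.81  2.19 -0.02  0.24  2.13]
 [ 0.59  0.28 -0.19  2.18 -0.76  0.32  2.81]
 [ 0.47  0.27 -0.06  2.18 -0.84  0.35  2.89]
 [ 0.35  0.28  0.08  2.18 -0.92  0.38  2.96]
 [ 0.17  0.29  0.29  2.18 -1.02  0.42  3.05]]
30 1 127 14
[[ 0.51  0.46 -0.29  1.91 -0.27  0.32  2.24]
 [ 0.31  0.45 -0.04  1.91 -0.58  0.36  2.51]
 [ 0.15  0.45  0.17  1.91 -0.79  0.41  2.68]
 [ 0.14  0.45  0.18  1.91 -0.79  0.42  2.68]
 [-0.06  0.49  0.45  1.9  -1.    0.5   2.84]]
30 0 0 14
[[ 0.79  0.29 -0.43  2.19 -0.56  0.28 -0.51]
 [ 0.49  0.27 -0.08  2.18 -0.83  0.34 -0.26]
 [ 0.31  0.28  0.12  2.18 -0.94  0.39 -0.16]
 [ 0.08  0.3   0.4   2.18 -1.07  0.45 -0.05]
 [-0.21  0.37  0.75  2.17 -1.22  0.57  0.07]]
30 0 127 14
[[ 0.78  0.51 -0.64  1.92  0.28  0.32 -1.39]
 [ 0.32  0.45 -0.04  1.91 -0.58  0.36 -0.64]
 [ 0.29  0.45 -0.01  1.91 -0.61  0.37 -0.61]
 [ 0.13  0.46  0.2   1.91 -0.81  0.42 -0.45]
 [-0.01  0.48  0.37  1.9  -0.95  0.48 -0.34]]
34 1 0 14
[[ 0.92  0.3  -0.54  2.23 -0.85  0.22  2.96]
 [ 0.87  0.3  -0.49  2.23 -0.9   0.23  3.01]
 [ 0.83  0.29 -0.44  2.23 -0.95  0.24  3.04]
 [ 0.82
[... 816 characters left out ...]

[[ 0.53  0.45 -0.27  2.01 -1.06  0.2   3.05]
 [ 0.53  0.45 -0.27  2.01 -1.06  0.2   3.05]
 [ 0.53  0.45 -0.27  2.01 -1.06  0.2   3.05]
 [ 0.53  0.45 -0.27  2.01 -1.06  0.2   3.05]
 [ 0.53  0.45 -0.27  2.01 -1.06  0.2   3.05]]
38 0 0 14
[[ 1.    0.32 -0.59  2.27 -1.33  0.2   0.33]
 [ 0.83  0.3  -0.4   2.27 -1.41  0.26  0.39]
 [ 0.76  0.29 -0.32  2.27 -1.43  0.29  0.41]
 [ 0.74  0.29 -0.29  2.27 -1.44  0.29  0.41]
 [ 0.74  0.29 -0.29  2.27 -1.44  0.29  0.41]]
38 0 127 14
[[ 1.06  0.62 -0.95  2.04  1.14  0.2  -2.13]
 [ 0.53  0.44 -0.26  2.01 -1.07  0.2  -0.08]
 [ 0.46  0.44 -0.17  2.01 -1.16  0.23 -0.01]
 [ 0.4   0.44 -0.1   2.01 -1.22  0.26  0.04]
 [ 0.17  0.45  0.19  2.01 -1.38  0.37  0.14]]
```

Run:
```python
from plan import *
np.set_printoptions(precision=2,suppress=True)
lane=np.array([np.cos(HEAD),np.sin(HEAD),0])
for lean in(38,30):
  R=Rt(np.radians(lean),1)
  for rr in(360,400,440,480):
    for zz in(90,130,180,230):
      q,e=ik(lane*rr+[0,0,zz],R,np.array([0,.1,0,2.2,0,.5,1.6]))
      print(lean,rr,zz,q,np.abs(e).max())
```

```text
38 360 90 [ 0.69 -0.3  -0.74  2.57 -0.82  0.35  2.37] 35.81430435858158
38 360 130 [-0.01 -0.3  -0.16  2.57 -0.16  0.29  1.69] 26.05331613730454
38 360 180 [-0.13 -0.3  -0.08  2.53  0.03  0.32  1.49] 41.28152262451283
38 360 230 [-0.13 -0.3  -0.06  2.33 -0.01  0.6   1.54] 57.92566828544773
38 400 90 [ 1.05 -0.3  -1.09  2.57 -1.28  0.31  2.79] 19.40316835322848
38 400 130 [ 0.42 -0.3  -0.53  2.57 -0.71  0.25  2.22] 8.813342055689347
38 400 180 [-0.14 -0.3  -0.07  2.5   0.06  0.31  1.46] 19.65410016642454
38 400 230 [-0.14 -0.3  -0.06  2.34  0.02  0.53  1.51] 37.086220652714076
38 440 90 [ 1.13 -0.22 -1.23  2.55 -1.44  0.2   2.93] 10.507857605142167
38 440 130 [ 0.71 -0.24 -0.82  2.54 -1.06  0.2   2.56] 9.679756995950584e-14
38 440 180 [-0.12 -0.28 -0.09  2.47  0.05  0.29  1.46] 3.694822225952521e-12
38 440 230 [-0.14 -0.3  -0.06  2.34  0.03  0.47  1.49] 14.240477443218367
38 480 90 [-1.58 -0.14  1.3   2.53  1.66  0.2  -0.12] 14.024918750058191
38 480 130 [-1.28 -0.16  1.01  2.48  1.18  0.2   0.38] 1.4210854715202004e-13
38 480 180 [-0.14 -0.18 -0.07  2.4   0.09  0.26  1.43] 2.88151013
[... 601 characters left out ...]
7263215247
30 400 230 [-0.14 -0.3  -0.06  2.26  0.01  0.71  1.51] 17.66635219963058
30 440 90 [-1.2  -0.08  0.96  2.49  0.53  0.2   1.  ] 3.694822225952521e-13
30 440 130 [-0.12 -0.13 -0.09  2.43  0.06  0.32  1.46] 2.83848465565395e-12
30 440 180 [-0.15 -0.22 -0.06  2.35  0.03  0.49  1.49] 1.7053025658242404e-13
30 440 230 [-0.15 -0.28 -0.06  2.25  0.02  0.65  1.51] 1.1368683772161603e-13
30 480 90 [ 0.81  0.08 -1.05  2.41  0.54  0.2   1.  ] 3.410605131648481e-13
30 480 130 [-0.14 -0.04 -0.06  2.35  0.08  0.31  1.44] 2.2737367544323206e-13
30 480 180 [-0.14 -0.13 -0.06  2.27  0.04  0.47  1.49] 2.8421709430404007e-13
30 480 230 [-0.15 -0.19 -0.05  2.19  0.03  0.62  1.5 ] 3.979039320256561e-13
```

Emit:
apply_moves:
  translation:
    - [-1,3,3]
    - [-1,4,2]
    - [-1,4,1]
    - [-1,4,0]
    - [-1,4,0]
    - [-2,2,0]
    - [-3,-0.3,0]
    - [-3,-0.4,0]
  roll: [0,0,0,0,0,0,0,0]
  claw: [1,1,1,1,1,1,1,1]

```text
t: 12.2
tool_pos: [451.3, 24.7, 208.5]
ee_rot: [0.336, -0.086, 0.938, -0.002]
wrist_force: [0.3, -0.1, 0.7]
gripper_width: 85.4
```

```bash
python3 -c "
from h import *;st()"
```

```text
t 12.2 j [ 0.084 -0.297 -0.143  2.394 -0.152  0.36   1.809] p [451.264  24.679 208.522]
z [ 0.63   0.054 -0.775] y [-0.16   0.985 -0.061] yhead 99.2115089656212 F [ 0.309 -0.067  0.679] w 85.40387918237998
lean deg 39.20890089154883 head 4.925750961151454
```

Emit:
apply_moves:
  translation:
    - [0,-4,1]
    - [0,-4,1]
    - [-2,-2,0]
    - [-4,0.4,0]
    - [-4,0.4,0]
    - [-4,0.4,0]
  roll: [0,0,0,0,0,0]
  claw: [1,1,1,1,1,1]

```text
t: 12.8
tool_pos: [402.3, -65.5, 177.2]
ee_rot: [0.323, -0.088, 0.942, 0.02]
wrist_force: [-1.1, -0.8, -1.0]
gripper_width: 85.4
```

```bash
python3 -c "
from h import *;st()"
```

```text
t 12.8 j [ 0.827 -0.296 -0.318  2.458 -0.919  0.608  2.937] p [402.324 -65.546 177.23 ]
z [ 0.606  0.095 -0.79 ] y [-0.179  0.984 -0.02 ] yhead 100.31954014381357 F [-1.118 -0.78  -1.017] w 85.38083658754134
lean deg 37.80563945201456 head 8.87155315340785
```

Emit:
apply_moves:
  translation:
    - [-3,0.5,3]
    - [-3,0.5,3]
    - [-3,0.5,3]
    - [-3,0.5,3]
  roll: [0,0,0,0]
  claw: [1,1,1,1]

```text
t: 13.2
tool_pos: [364.9, -70.2, 199.4]
ee_rot: [0.287, -0.08, 0.95, 0.095]
wrist_force: [0.4, 0.6, 0.1]
gripper_width: 85.0
```

```bash
python3 -c "
from h import *;st()"
```

```text
t 13.2 j [ 1.159 -0.296 -0.393  2.361 -0.85   0.976  2.975] p [364.901 -70.244 199.422]
z [ 0.531  0.226 -0.817] y [-0.206  0.969  0.134] yhead 102.02299993892012 F [0.432 0.584 0.095] w 85.0238794244894
lean deg 35.227506708598554 head 23.10256198260252
```

```bash
cat > sim.py <<'E'
from plan import *
def row(q,dx,roll=0,W=300,damp=20,lag=0.85):
    x,R=fk(q,p,S); xt=x+10*np.array(dx); Rt_=Ro.from_rotvec([0,0,roll])*R
    l=np.maximum(lo,q-.22);h=np.minimum(hi,q+.22)
    f=lambda k:(lambda X,Q:np.r_[X-xt,(Rt_*Q.inv()).as_rotvec()*W,damp*(k-q)])(*fk(k,p,S))
    o=least_squares(f,np.clip(q,l+1e-6,h-1e-6),bounds=(l-1e-9,h+1e-9)); return q+lag*(o.x-q)
def info(q):
    x,R=fk(q,p,S);M=R.as_matrix();z=M[:,2];y=M[:,1]
    return "q %s x %s lean %.1f head %.1f yh %.1f ytilt %.3f"%(np.round(q,2),np.round(x),np.degrees(np.arccos(-z[2])),np.degrees(np.arctan2(z[1],z[0])),np.degrees(np.arctan2(y[1],y[0])),y[2])
E
python3 - <<'E'
from sim import *
q12=np.array([.084,-.297,-.143,2.394,-.152,.36,1.809])
q28=np.array([.827,-.296,-.318,2.458,-.919,.608,2.937])
for W in(100,300,600):
 for damp in(2,20,60):
  q=q12
  for d in [[0,-4,1],[0,-4,1],[-2,-2,0],[-4,.4,0],[-4,.4,0],[-4,.4,0]]: q=row(q,d,W=W,damp=damp)
  a=info(q); q=q28
  for d in [[-3,.5,3]]*4:q=row(q,d,W=W,damp=damp)
  print(W,damp,a,'\n    ',info(q))
E
```

```text
100 2 q [ 0.72 -0.3  -0.06  2.28 -0.63  1.04  2.78] x [347. -58. 223.] lean 31.6 head 31.6 yh 106.9 ytilt 0.154 
     q [ 0.96 -0.3  -0.05  2.21 -0.7   1.34  2.98] x [316. -57. 274.] lean 37.8 head 41.1 yh 111.8 ytilt 0.249
100 20 q [ 0.31 -0.3   0.06  2.21 -0.31  0.98  2.28] x [354. -55. 223.] lean 21.9 head 24.8 yh 102.1 ytilt 0.087 
     q [ 0.86 -0.3   0.04  2.22 -0.69  1.31  2.98] x [318. -58. 272.] lean 38.9 head 40.4 yh 111.9 ytilt 0.247
100 60 q [ 0.18 -0.3  -0.    2.23 -0.1   0.89  1.92] x [367. -52. 212.] lean 19.1 head 4.1 yh 96.9 ytilt -0.017 
     q [ 0.91 -0.3  -0.01  2.25 -0.73  1.27  2.99] x [326. -58. 263.] lean 39.1 head 38.0 yh 110.4 ytilt 0.239
300 2 q [ 0.66 -0.3  -0.06  2.37 -0.7   0.79  2.82] x [382. -76. 202.] lean 34.8 head 17.0 yh 103.4 ytilt 0.044 
     q [ 0.93 -0.3  -0.06  2.26 -0.73  1.14  2.99] x [346. -89. 252.] lean 37.2 head 28.2 yh 107.3 ytilt 0.142
300 20 q [ 0.53 -0.3  -0.01  2.36 -0.63  0.74  2.7 ] x [387. -73. 202.] lean 33.8 head 15.6 yh 102.7 ytilt 0.033 
     q [ 0.89 -0.3  -0.03  2.26 -0.72  1.13  2.99] x [347. -89. 251.] lean 37.3 head 28.0
[... 227 characters left out ...]
 106.7 ytilt 0.129
600 2 q [ 0.57 -0.3  -0.07  2.44 -0.77  0.59  2.82] x [402. -82. 189.] lean 37.6 head 8.3 yh 100.5 ytilt -0.030 
     q [ 0.83 -0.3  -0.06  2.32 -0.75  0.91  2.96] x [ 375. -111.  230.] lean 37.1 head 16.0 yh 103.0 ytilt 0.041
600 20 q [ 0.5  -0.3  -0.03  2.44 -0.73  0.56  2.77] x [405. -79. 189.] lean 37.5 head 8.0 yh 100.4 ytilt -0.033 
     q [ 0.81 -0.3  -0.05  2.32 -0.75  0.91  2.95] x [ 375. -111.  229.] lean 37.2 head 16.0 yh 103.0 ytilt 0.040
600 60 q [ 0.14 -0.3   0.1   2.44 -0.4   0.42  2.3 ] x [423. -55. 187.] lean 36.6 head 4.6 yh 99.0 ytilt -0.057 
     q [ 0.82 -0.3  -0.07  2.33 -0.76  0.89  2.97] x [ 376. -108.  224.] lean 37.3 head 15.6 yh 102.8 ytilt 0.037
```

```bash
cat > search.py <<'E'
from sim import *
import sys
from multiprocessing import Pool
q0=np.array([1.159,-.296,-.393,2.361,-.85,.976,2.975])
def run(seed):
    g=np.random.default_rng(seed)
    # via point, then push dir
    d1=np.array([g.uniform(-3,3),g.uniform(0,4.5),g.uniform(-1.5,3)]); n1=int(g.integers(2,9))
    d2=np.array([g.uniform(-4,4),g.uniform(-3,3),g.uniform(-4,4)]); n2=int(g.integers(2,9))
    d1=np.round(d1,1);d2=np.round(d2,1)
    q=q0;zmin=999
    for d,n in((d1,n1),(d2,n2)):
        for _ in range(n):
            q=row(q,d,W=450,damp=3); x=fk(q,p,S)[0]; zmin=min(zmin,x[2])
            if x[2]<130 or (x[0]>480): return None
    M=fk(q,p,S)[1].as_matrix(); lean=np.degrees(np.arccos(-M[2,2])); yt=M[2,1]; yh=np.degrees(np.arctan2(M[1,1],M[0,1]))
    c=abs(lean-30)+ 60*abs(yt)+.1*abs(yh-98.7)+3*max(0,q[6]-2.3)+3*abs(q[2])
    return c,d1,n1,d2,n2,info(q)
if __name__=="__main__":
    with Pool() as po: o=[a for a in po.imap_unordered(run,range(1500),chunksize=10) if a]
    o.sort(key=lambda a:a[0])
    for a in o[:8]: print(*a)
E
nproc; OMP_NUM_THREADS=1 OPENBLAS_NUM_THREADS=1 timeout 550 python3 search.py
```

```text
4
11.124926895842403 [0.9 2.7 0.9] 8 [-3.3  2.9  3.1] 3 q [-0.31 -0.3  -0.07  2.05 -0.12  0.87  1.44] x [420. 185. 315.] lean 30.5 head 30.2 yh 103.6 ytilt 0.166
11.574977149005214 [1.7 1.5 3. ] 2 [-2.2 -3.  -1.7] 8 q [ 0.15 -0.19  0.95  2.28 -0.46  0.95  3.05] x [ 264. -224.  166.] lean 30.2 head 19.0 yh 98.5 ytilt 0.105
11.581375332406942 [ 1.3  2.8 -0.1] 8 [-2.7 -0.2  1.3] 7 q [-0.05 -0.3  -0.06  2.27 -0.35  0.73  1.86] x [401. 108. 222.] lean 29.4 head 31.5 yh 103.5 ytilt 0.172
11.852745897033875 [ 0.1  4.3 -0.9] 7 [-1.5 -0.5  2.6] 8 q [-0.32 -0.3  -0.06  2.18 -0.13  0.78  1.45] x [397. 172. 255.] lean 28.2 head 30.4 yh 103.1 ytilt 0.158
12.181038923220253 [ 1.6  3.3 -1.4] 2 [-3.2 -2.7 -1.3] 5 q [ 0.63 -0.29  0.33  2.5  -0.6   0.86  3.05] x [ 272. -117.  140.] lean 31.9 head 20.8 yh 99.9 ytilt 0.116
12.441390545501683 [1.5 2.4 2. ] 7 [-1.2  2.2 -0.1] 6 q [-0.32 -0.3  -0.06  2.1  -0.09  0.77  1.41] x [433. 177. 302.] lean 32.8 head 26.4 yh 102.7 ytilt 0.151
12.459529144941179 [1.6 1.6 1.4] 5 [-1.1  2.3  3. ] 6 q [ 0.   -0.3  -0.05  1.84 -0.29  1.12  1.78] x [444. 100. 403.] lean 31.3 head 30.8 yh 103.8 ytilt 0.175
12.535912861198044 [2.8 2.3 0.9] 4 [-1.6  1.8  2. ] 7 q [ 0.01 -0.3  -0.05  2.01 -0.33  0.97  1.84] x [439. 100. 332.] lean 31.2 head 31.3 yh 103.8 ytilt 0.178
```

```bash
cat > search2.py <<'E'
from sim import *
from multiprocessing import Pool
import time
q0=np.array([1.159,-.296,-.393,2.361,-.85,.976,2.975])
T0=time.time()
def run(seed):
    if time.time()-T0>520: return None
    g=np.random.default_rng(seed)
    V=np.array([g.uniform(330,500),g.uniform(-250,250),g.uniform(170,450)]); rho=g.uniform(-2.8,.3)
    x=fk(q0,p,S)[0]; n1=int(max(np.ceil(np.abs(V-x).max()/40),np.ceil(abs(rho)/.14),1))
    d1=np.round((V-x)/10/n1,1); r1=round(rho/n1,2)
    d2=np.round(g.uniform(-4,4,3),1); r2=0
    q=q0;out=None
    for _ in range(n1):
        q=row(q,d1,r1,W=450,damp=3)
        if fk(q,p,S)[0][2]<130:return None
    for k in range(9):
        q=row(q,d2,W=450,damp=3); x,R=fk(q,p,S)
        if x[2]<130 or x[0]>520: break
        M=R.as_matrix(); lean=np.degrees(np.arccos(-M[2,2])); yt=M[2,1]
        c=max(0,abs(lean-30)-1)+80*abs(yt)+.05*(n1+k)+(20 if M[0,2]*M[1,1]-M[1,2]*M[0,1]<0 else 0)
        if out is None or c<out[0]: out=(c,V.round(),n1,d1,r1,d2,k+1,info(q))
    return out
if __name__=="__main__":
    with Pool() as po: o=[a for a in po.imap_unordered(run,range(6000),chunksize=5) if a]
    o.sort(key=lambda a:a[0]); print(len(o))
    for a in o[:8]: print(*a)
E
OMP_NUM_THREADS=1 OPENBLAS_NUM_THREADS=1 timeout 570 python3 search2.py
```

```text
5259
3.0868033058000397 [ 355. -206.  406.] 16 [-0.1 -0.8  1.3] -0.14 [-3.9  1.2  1.8] 9 q [ 0.03 -0.3  -0.04  1.62  0.49  1.86 -0.04] x [ 240. -176.  484.] lean 27.8 head -98.2 yh -9.1 ytilt 0.008
4.389011198835046 [ 369. -235.  375.] 13 [-0.  -1.2  1.3] -0.14 [-3.2  2.7  1.7] 9 q [-0.39 -0.3  -0.05  1.73  0.45  1.8  -0.16] x [289. -55. 439.] lean 26.8 head -77.4 yh 11.0 ytilt 0.015
4.495713004657129 [ 450. -210.  171.] 11 [ 0.7 -1.2 -0.3] -0.13 [-2.8  2.3  1.7] 9 q [-0.07 -0.3  -0.3   2.24  0.45  1.11 -0.03] x [337. -47. 234.] lean 28.6 head -55.9 yh 30.0 ytilt 0.039
4.654964698692682 [ 438. -175.  176.] 10 [ 0.7 -1.  -0.2] -0.13 [-4.   3.3  2.7] 8 q [-0.04 -0.3  -0.44  2.09  0.32  1.27  0.06] x [329.  23. 276.] lean 25.2 head -54.5 yh 35.6 ytilt -0.000
4.897937864410725 [ 403. -248.  355.] 12 [ 0.3 -1.5  1.3] -0.13 [-3.3  2.5 -1.7] 9 q [-0.47 -0.3  -0.07  2.51  0.58  1.04 -0.47] x [265. -66. 141.] lean 29.5 head -61.5 yh 23.5 ytilt 0.049
4.967207250921668 [ 379. -157.  189.] 3 [ 0.3 -2.8 -0.4] 0.02 [-3.3 -3.5  1.2] 9 q [ 0.01 -0.3   1.3   1.8  -0.22  1.42  3.05] x [ 145. -349.  321.] lean 29.1 head 15.0 yh 99.4 ytilt 0.055
5.046289493747587 [ 360. -219.  221.] 5 [-0.2 -2.9  0.4] -0.13 [-4.  -2.9 -1.4] 9 q [ 0.37 -0.18  1.29  2.22 -0.43  0.89  3.05] x [  87. -372.  162.] lean 29.4 head -18.9 yh 65.5 ytilt 0.055
5.35817226440753 [ 421. -173.  356.] 15 [ 0.3 -0.7  1. ] -0.14 [-4.   0.2  0.4] 9 q [ 0.31 -0.3  -0.05  2.09  0.47  1.23  0.11] x [ 264. -250.  292.] lean 27.3 head -87.5 yh -1.0 ytilt 0.031
```

Emit:
apply_moves:
  translation:
    - [0.7,-1,0]
    - [0.7,-1,0]
    - [0.7,-1,0]
    - [0.7,-1,-0.2]
    - [0.7,-1,-0.2]
    - [0.7,-1,-0.2]
    - [0.7,-1,-0.2]
    - [0.7,-1,-0.2]
    - [0.7,-1,-0.2]
    - [0.7,-1,-0.2]
  roll: [-0.13,-0.13,-0.13,-0.13,-0.13,-0.13,-0.13,-0.13,-0.13,-0.13]
  claw: [1,1,1,1,1,1,1,1,1,1]

```text
t: 14.2
tool_pos: [430.4, -191.4, 191.1]
ee_rot: [0.297, 0.442, 0.843, -0.079]
wrist_force: [-0.7, -0.3, -0.4]
gripper_width: 85.3
```

```bash
python3 -c "
from h import *;s,R=st()
from sim import *
q=np.array(s['joint_pos']);print(info(q))
for d in([-4,3.3,2.7],[-2.8,2.3,1.7]):
  k=q
  for i in range(8):
    k=row(k,d,W=450,damp=3);print(i,info(k))
"
```

```text
t 14.2 j [ 1.415 -0.294 -1.07   2.279  0.006  0.432  0.887] p [ 430.438 -191.411  191.124]
z [ 0.431 -0.395 -0.811] y [0.792 0.597 0.13 ] yhead 36.9934195699269 F [-0.75  -0.297 -0.391] w 85.25759744562316
lean deg 35.807492450447455 head -42.494922746075
q [ 1.42 -0.29 -1.07  2.28  0.01  0.43  0.89] x [ 445. -203.  200.] lean 35.8 head -42.5 yh 37.0 ytilt 0.130
0 q [ 1.23 -0.3  -0.94  2.27  0.09  0.52  0.79] x [ 433. -186.  210.] lean 34.5 head -43.7 yh 36.5 ytilt 0.117
1 q [ 1.04 -0.3  -0.82  2.24  0.17  0.63  0.68] x [ 422. -167.  221.] lean 33.1 head -45.4 yh 35.8 ytilt 0.099
2 q [ 0.85 -0.3  -0.72  2.21  0.24  0.74  0.56] x [ 412. -144.  235.] lean 31.7 head -47.8 yh 35.1 ytilt 0.076
3 q [ 0.67 -0.3  -0.64  2.18  0.29  0.87  0.45] x [ 400. -119.  250.] lean 30.6 head -50.8 yh 34.2 ytilt 0.051
4 q [ 0.48 -0.3  -0.57  2.13  0.33  1.01  0.34] x [386. -90. 267.] lean 29.7 head -54.0 yh 33.4 ytilt 0.026
5 q [ 0.29 -0.3  -0.51  2.09  0.36  1.15  0.24] x [368. -59. 286.] lean 29.2 head -57.2 yh 32.7 ytilt 0.002
6 q [ 0.11 -0.3  -0.46  2.04  0.38  1.29  0.13] x [347. -27. 306.] lean 28.
[... 324 characters left out ...]
lean 34.4 head -43.9 yh 36.4 ytilt 0.114
2 q [ 0.85 -0.3  -0.68  2.27  0.25  0.64  0.58] x [ 412. -160.  222.] lean 33.6 head -45.1 yh 36.0 ytilt 0.103
3 q [ 0.67 -0.3  -0.58  2.26  0.32  0.73  0.47] x [ 403. -143.  230.] lean 32.8 head -46.6 yh 35.5 ytilt 0.088
4 q [ 0.48 -0.3  -0.49  2.24  0.38  0.83  0.36] x [ 393. -124.  239.] lean 32.2 head -48.5 yh 34.9 ytilt 0.072
5 q [ 0.29 -0.3  -0.4   2.22  0.43  0.93  0.26] x [ 383. -104.  249.] lean 31.6 head -50.5 yh 34.3 ytilt 0.055
6 q [ 0.11 -0.3  -0.33  2.19  0.46  1.04  0.16] x [371. -82. 259.] lean 31.3 head -52.7 yh 33.7 ytilt 0.038
7 q [-0.08 -0.3  -0.26  2.17  0.49  1.15  0.06] x [358. -59. 270.] lean 31.1 head -54.7 yh 33.2 ytilt 0.022
```

First variant, 5 rows, then check.

Emit:
apply_moves:
  translation:
    - [-4,3.3,2.7]
    - [-4,3.3,2.7]
    - [-4,3.3,2.7]
    - [-4,3.3,2.7]
    - [-4,3.3,2.7]
  roll: [0,0,0,0,0]
  claw: [1,1,1,1,1]

```text
t: 14.7
tool_pos: [393.4, -143.2, 218.1]
ee_rot: [0.286, 0.439, 0.849, -0.075]
wrist_force: [-0.4, -0.0, 0.4]
gripper_width: 85.3
```

```bash
python3 -c "
from h import *;s,R=st()
from sim import *
q=np.array(s['joint_pos']);print(info(q))
for d in([-4,3.3,2.7],[-4,2,2],[-2,4,2]):
  k=q
  for i in range(6):
    k=row(k,d,W=450,damp=3);print(i,info(k))
"
```

```text
t 14.7 j [ 0.428 -0.297 -0.368  2.305  0.422  0.678  0.393] p [ 393.427 -143.22   218.147]
z [ 0.42  -0.378 -0.825] y [0.787 0.604 0.124] yhead 37.487432487156426 F [-0.444 -0.042  0.369] w 85.33885984034404
lean deg 34.37102695067472 head -41.99612138237408
q [ 0.43 -0.3  -0.37  2.31  0.42  0.68  0.39] x [ 404. -143.  225.] lean 34.4 head -42.0 yh 37.5 ytilt 0.124
0 q [ 0.24 -0.3  -0.32  2.27  0.47  0.83  0.26] x [ 395. -115.  238.] lean 33.3 head -45.2 yh 36.4 ytilt 0.095
1 q [ 0.05 -0.3  -0.29  2.22  0.5   0.98  0.13] x [382. -82. 253.] lean 32.6 head -48.7 yh 35.4 ytilt 0.066
2 q [-0.13 -0.3  -0.26  2.18  0.51  1.14  0.01] x [364. -48. 270.] lean 32.3 head -51.8 yh 34.5 ytilt 0.041
3 q [-0.32 -0.3  -0.23  2.13  0.51  1.3  -0.1 ] x [342. -13. 290.] lean 32.3 head -54.3 yh 33.8 ytilt 0.021
4 q [-0.51 -0.3  -0.21  2.08  0.5   1.45 -0.22] x [314.  20. 311.] lean 32.4 head -55.8 yh 33.3 ytilt 0.009
5 q [-0.69 -0.3  -0.19  2.02  0.48  1.59 -0.33] x [283.  52. 334.] lean 32.4 head -56.4 yh 33.1 ytilt 0.005
0 q [ 0.24 -0.3  -0.28  2.28  0.48  0.79  0.28] x [ 393. -127.  232.] lean 33.4 h
[... 525 characters left out ...]
. 286.] lean 32.5 head -60.9 yh 31.9 ytilt -0.031
0 q [ 0.24 -0.3  -0.33  2.27  0.48  0.81  0.24] x [ 399. -109.  237.] lean 33.8 head -43.6 yh 37.0 ytilt 0.109
1 q [ 0.05 -0.3  -0.3   2.24  0.51  0.94  0.11] x [392. -73. 250.] lean 33.5 head -45.0 yh 36.5 ytilt 0.097
2 q [-0.13 -0.3  -0.27  2.2   0.53  1.07 -0.01] x [380. -36. 265.] lean 33.3 head -45.9 yh 36.3 ytilt 0.090
3 q [-0.32 -0.3  -0.23  2.16  0.54  1.19 -0.13] x [364.  -1. 282.] lean 33.3 head -46.1 yh 36.2 ytilt 0.087
4 q [-0.36 -0.3  -0.3   2.11  0.51  1.29 -0.19] x [348.  33. 299.] lean 33.3 head -46.1 yh 36.2 ytilt 0.088
5 q [-0.39 -0.29 -0.38  2.06  0.48  1.37 -0.25] x [331.  67. 316.] lean 33.3 head -46.1 yh 36.2 ytilt 0.088
```

Emit:
apply_moves:
  translation:
    - [-4,2,2.5]
    - [-4,2,2.5]
    - [-4,2,2.5]
    - [-4,2,2.5]
    - [-4,2,2.5]
  roll: [0,0,0,0,0]
  claw: [1,1,1,1,1]

```text
t: 15.2
tool_pos: [360.2, -103.6, 211.8]
ee_rot: [0.248, 0.441, 0.857, -0.097]
wrist_force: [-0.1, -0.1, 0.4]
gripper_width: 85.2
```

```bash
python3 -c "
from h import *;s,R=st()
from sim import *
q=np.array(s['joint_pos']);print(info(q))
for d in([-4,3.3,2.7],[-4,1,2],[-4,-2,2]):
  k=q
  for i in range(5):
    k=row(k,d,W=450,damp=3);print(i,info(k))
"
```

```text
t 15.2 j [-0.138 -0.297 -0.068  2.305  0.564  0.93   0.117] p [ 360.218 -103.621  211.816]
z [ 0.338 -0.385 -0.858] y [0.804 0.592 0.051] yhead 36.33960172439825 F [-0.109 -0.054  0.442] w 85.21951090714317
lean deg 30.852200170211894 head -48.71668697875907
q [-0.14 -0.3  -0.07  2.31  0.56  0.93  0.12] x [ 366. -102.  217.] lean 30.9 head -48.7 yh 36.3 ytilt 0.051
0 q [-0.33 -0.3  -0.06  2.27  0.57  1.09 -0.01] x [350. -67. 232.] lean 30.6 head -52.5 yh 35.3 ytilt 0.022
1 q [-0.51 -0.3  -0.05  2.22  0.55  1.25 -0.14] x [330. -30. 250.] lean 30.7 head -55.7 yh 34.5 ytilt -0.002
2 q [-0.68 -0.3  -0.05  2.17  0.53  1.39 -0.26] x [304.   5. 269.] lean 30.9 head -57.8 yh 33.9 ytilt -0.019
3 q [-0.85 -0.3  -0.05  2.12  0.49  1.53 -0.37] x [275.  38. 291.] lean 31.1 head -59.0 yh 33.6 ytilt -0.027
4 q [-1.   -0.3  -0.06  2.06  0.45  1.66 -0.49] x [242.  68. 314.] lean 31.1 head -59.1 yh 33.5 ytilt -0.028
0 q [-0.24 -0.3  -0.05  2.28  0.57  1.03  0.05] x [353. -88. 225.] lean 30.5 head -52.8 yh 35.3 ytilt 0.020
1 q [-0.34 -0.3  -0.05  2.26  0.56  1.14 -0.02] x [338. -72. 234.] lean 30.4 hea
[... 214 characters left out ...]
 head -64.4 yh 32.2 ytilt -0.070
4 q [-0.66 -0.3  -0.05  2.18  0.51  1.46 -0.24] x [280. -18. 267.] lean 31.6 head -67.5 yh 31.4 ytilt -0.094
0 q [-0.12 -0.3  -0.05  2.28  0.55  0.98  0.16] x [ 356. -116.  224.] lean 30.2 head -53.1 yh 35.2 ytilt 0.017
1 q [-0.08 -0.3  -0.05  2.26  0.54  1.02  0.22] x [ 347. -131.  232.] lean 29.6 head -57.6 yh 34.1 ytilt -0.017
2 q [-0.04 -0.3  -0.05  2.23  0.52  1.06  0.28] x [ 337. -148.  240.] lean 29.0 head -62.3 yh 33.0 ytilt -0.051
3 q [ 0.02 -0.3  -0.05  2.2   0.5   1.1   0.35] x [ 327. -166.  249.] lean 28.4 head -66.9 yh 32.0 ytilt -0.083
4 q [ 0.09 -0.3  -0.05  2.17  0.49  1.13  0.43] x [ 315. -185.  260.] lean 27.8 head -71.5 yh 31.0 ytilt -0.113
```

Emit:
apply_moves:
  translation:
    - [-4,-1,2]
    - [-4,-1,2]
    - [1.5,-0.5,0]
    - [1.5,-0.5,0]
    - [1.5,-0.5,0]
    - [1.5,-0.5,0]
    - [1.5,-0.5,0]
    - [1.5,-0.5,0]
    - [1.5,-0.5,0]
    - [1.5,-0.5,0]
  roll: [0,0,0.14,0.14,0.14,0.14,0.14,0.14,0.14,0.1]
  claw: [1,1,1,1,1,1,1,1,1,1]

```text
t: 16.2
tool_pos: [453.1, -128.4, 209.5]
ee_rot: [0.257, 0.019, 0.966, 0.008]
wrist_force: [-0.5, 1.2, 0.5]
gripper_width: 85.5
```

```bash
python3 -c "
from h import *;s,R=st()"
```

```text
t 16.2 j [-0.346 -0.225  0.635  2.215 -0.044  0.612  1.872] p [ 453.068 -128.373  209.462]
z [ 0.498  0.006 -0.867] y [0.032 0.999 0.025] yhead 88.16356124277048 F [-0.493  1.218  0.452] w 85.46210919030378
lean deg 29.839143025853524 head 0.6437673791898927
```

Emit:
apply_moves:
  translation:
    - [0.8,-0.5,-1.6]
    - [0.8,-0.5,-1.6]
    - [0.8,-0.5,-1.6]
    - [0.8,-0.5,-1.6]
    - [0.8,-0.5,-1.6]
    - [0,0,0]
  roll: [0.06,0.06,0.05,0,0,0]
  claw: [1,1,1,1,1,1]

```text
t: 16.8
tool_pos: [495.2, -164.2, 144.0]
ee_rot: [0.269, -0.049, 0.961, 0.029]
wrist_force: [-1.2, 0.0, 0.9]
gripper_width: 85.4
```

```bash
python3 -c "
from h import *;s,R=st();print(np.array([522,-150.5,83])+18.7*R[:,2]-np.array(s['tool_pos']))
cv2.imwrite('pics/wrist2.png',cams.get_image('wrist')['image'])"
```

```text
t 16.8 j [-0.535  0.136  1.15   2.203 -0.884  0.646  2.922] p [ 495.191 -164.165  143.977]
z [ 0.515  0.081 -0.853] y [-0.11   0.994  0.028] yhead 96.32996270830846 F [-1.247  0.029  0.866] w 85.38168941486649
lean deg 31.43595908369457 head 8.982774067766709
[ 36.442  15.188 -76.933]
```

View pics/wrist2.png

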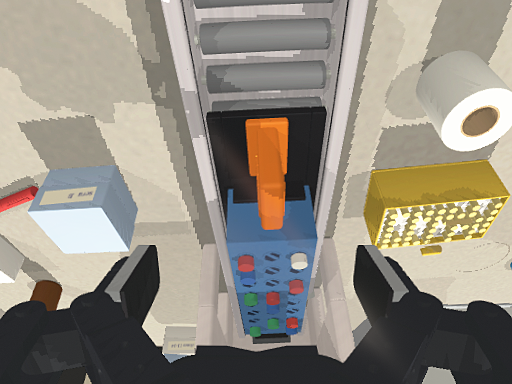

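```bash
python3 -c "
from h import *;s,R=st()
from sim import *
q=np.array(s['joint_pos']);print(info(q))
x0=fk(q,p,S)[0]; 
k=q
for i in range(10):
    x=fk(k,p,S)[0]-x0; rem=np.array([3.65,1.5,-7.7])-x/10
    k=row(k,rem/max(1,np.linalg.norm(rem)/1.5),.04 if i==0 else 0,W=450,damp=3);print(i,info(k))
for i in range(8):
    k=row(k,[1.6,.25,0],W=450,damp=3);print('push',i,info(k))
"
```

```text
t 16.85 j [-0.535  0.132  1.149  2.202 -0.88   0.645  2.919] p [ 495.235 -164.562  145.22 ]
z [ 0.517  0.082 -0.852] y [-0.11   0.994  0.028] yhead 96.308755692969 F [ 0.019 -0.753  0.325] w 85.50655355992114
lean deg 31.545169031506756 head 8.968444672919594
q [-0.53  0.13  1.15  2.2  -0.88  0.64  2.92] x [ 481. -163.  147.] lean 31.5 head 9.0 yh 96.3 ytilt 0.028
0 q [-0.44  0.18  1.08  2.2  -0.96  0.67  3.03] x [ 486. -161.  135.] lean 31.5 head 10.9 yh 98.3 ytilt 0.028
1 q [-0.31  0.19  0.93  2.2  -0.99  0.64  3.05] x [ 492. -159.  124.] lean 31.5 head 10.9 yh 98.3 ytilt 0.028
2 q [-0.16  0.19  0.74  2.21 -0.99  0.59  3.05] x [ 497. -156.  113.] lean 31.4 head 10.8 yh 98.2 ytilt 0.028
3 q [-0.    0.2   0.55  2.21 -1.    0.54  3.05] x [ 503. -154.  102.] lean 31.3 head 10.8 yh 98.2 ytilt 0.027
4 q [ 0.16  0.21  0.37  2.22 -1.    0.49  3.05] x [ 508. -152.   90.] lean 31.2 head 10.8 yh 98.2 ytilt 0.027
5 q [ 0.31  0.23  0.18  2.22 -1.    0.44  3.05] x [ 513. -150.   79.] lean 31.2 head 10.7 yh 98.2 ytilt 0.027
6 q [ 0.4   0.24  0.07  2.22 -1.    0.41  3.05] x [ 517. -149.   71.] lea
[... 586 characters left out ...]
tilt 0.027
push 2 q [ 0.35  0.3   0.07  2.14 -0.95  0.39  2.95] x [ 558. -142.   70.] lean 31.2 head 10.7 yh 98.2 ytilt 0.027
push 3 q [ 0.32  0.32  0.07  2.11 -0.93  0.39  2.91] x [ 572. -140.   70.] lean 31.2 head 10.7 yh 98.2 ytilt 0.027
push 4 q [ 0.3   0.34  0.08  2.08 -0.92  0.39  2.88] x [ 586. -138.   70.] lean 31.2 head 10.7 yh 98.2 ytilt 0.027
push 5 q [ 0.28  0.36  0.09  2.05 -0.9   0.39  2.85] x [ 599. -136.   70.] lean 31.2 head 10.7 yh 98.2 ytilt 0.027
push 6 q [ 0.26  0.38  0.1   2.02 -0.88  0.39  2.82] x [ 613. -134.   70.] lean 31.2 head 10.7 yh 98.2 ytilt 0.027
push 7 q [ 0.24  0.4   0.11  1.99 -0.87  0.4   2.79] x [ 626. -132.   70.] lean 31.2 head 10.7 yh 98.2 ytilt 0.027
```

Emit:
apply_moves:
  translation:
    - [0.7,0.3,-1.4]
    - [0.7,0.3,-1.4]
    - [0.7,0.3,-1.4]
    - [0.7,0.3,-1.4]
    - [0,0,0]
  roll: [0,0,0.02,0,0]
  claw: [1,1,1,1,1]

```text
t: 17.35
tool_pos: [522.2, -156.8, 104.7]
ee_rot: [0.278, -0.055, 0.959, 0.03]
wrist_force: [-0.7, 0.4, 1.0]
gripper_width: 85.9
```

```bash
python3 -c "
from h import *;s,R=st();print(np.array([522,-150.5,83])+18.7*R[:,2]-np.array(s['tool_pos']))
cv2.imwrite('pics/wrist3.png',cams.get_image('wrist')['image'])"
```

```text
t 17.35 j [-0.003  0.205  0.539  2.201 -1.03   0.523  3.045] p [ 522.192 -156.763  104.736]
z [ 0.529  0.088 -0.844] y [-0.122  0.992  0.027] yhead 97.02276372630865 F [-0.651  0.422  0.967] w 85.8800813828175
lean deg 32.42601767897828 head 9.446529833035893
[  9.699   7.908 -37.521]
```

View pics/wrist3.png

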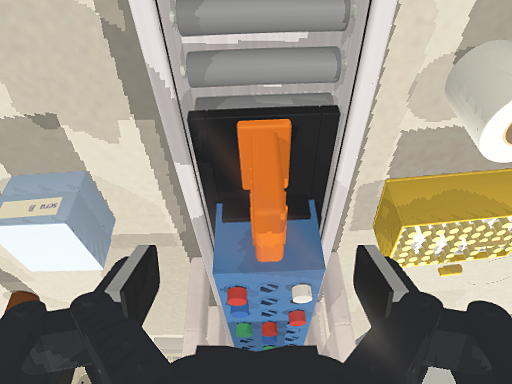

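Emit:
apply_moves:
  translation:
    - [0.2,0.3,-1.4]
    - [0.2,0.3,-1.4]
    - [0.3,0.2,-1]
    - [0,0,0]
  roll: [0,0,0,0]
  claw: [1,1,1,1]

```text
t: 17.8
tool_pos: [530.3, -160.7, 79.0]
ee_rot: [0.282, -0.053, 0.958, 0.018]
wrist_force: [0.6, -0.2, -0.0]
gripper_width: 85.4
```

```bash
python3 -c "
from h import *;s,R=st();print(np.array([522,-150.5,83])+18.7*R[:,2]-np.array(s['tool_pos']))
cv2.imwrite('pics/wrist4.png',cams.get_image('wrist')['image']);cv2.imwrite('pics/sc4.png',cv2.resize(cams.get_image('scene')['image'][110:310,180:380],(600,600),interpolation=cv2.INTER_CUBIC))"
```

```text
t 17.8 j [ 0.49   0.248 -0.034  2.205 -1.003  0.35   3.04 ] p [ 530.305 -160.657   78.957]
z [ 0.538  0.065 -0.84 ] y [-0.112  0.994  0.005] yhead 96.40308428030353 F [ 0.569 -0.161 -0.039] w 85.39960516342454
lean deg 32.841617057685255 head 6.890652336963535
[  1.763  11.374 -11.668]
```

View pics/wrist4.png

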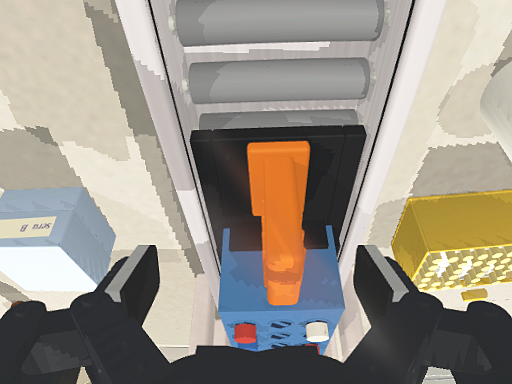

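View pics/sc4.png

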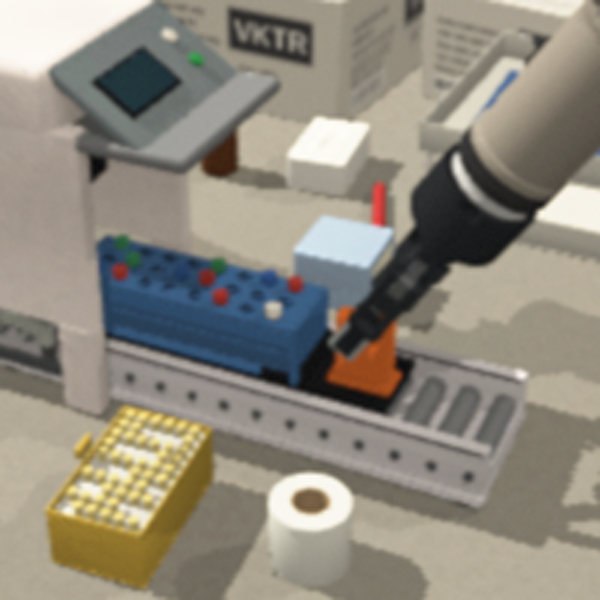

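Emit:
apply_moves:
  translation:
    - [0,0.6,-0.5]
    - [0,0.6,-0.4]
    - [0,0,0]
  roll: [0,0.02,0]
  claw: [1,1,1]

```text
t: 18.2
tool_pos: [531.6, -154.1, 73.9]
ee_rot: [0.284, -0.062, 0.957, 0.015]
wrist_force: [-0.2, -0.3, -0.8]
gripper_width: 85.4
```

```bash
python3 -c "
from h import *;s,R=st();print(np.array([522,-150.5,83])+18.7*R[:,2]-np.array(s['tool_pos']))"
```

```text
t 18.2 j [ 0.587  0.26  -0.162  2.213 -0.984  0.303  3.038] p [ 531.575 -154.117   73.864]
z [ 0.541  0.064 -0.839] y [-0.127  0.992 -0.006] yhead 97.27843350535028 F [-0.185 -0.294 -0.84 ] w 85.42135592497202
lean deg 32.98922283124345 head 6.757028330512789
[ 0.536  4.815 -6.55 ]
```

Emit:
apply_moves:
  translation:
    - [0,0.6,-0.6]
    - [0,0,0]
    - [0,0,0]
    - [0,0,0]
    - [0,0,0]
    - [0,0,0]
  roll: [0,0,0,0,0,0]
  claw: [0.6,0.4,0.1,0,0,0]
  newtons: 40

```text
t: 18.8
tool_pos: [533.0, -149.1, 71.2]
ee_rot: [0.284, -0.063, 0.956, 0.013]
wrist_force: [0.8, 0.2, -0.4]
gripper_width: 13.4
```

```bash
python3 -c "
from h import *;s,R=st();print('grasp',np.array(s['tool_pos'])-18.7*R[:,2])
cv2.imwrite('pics/wrist5.png',cams.get_image('wrist')['image'])"
```

```text
t 18.8 j [ 0.624  0.267 -0.223  2.219 -0.975  0.272  3.027] p [ 533.033 -149.106   71.193]
z [ 0.542  0.061 -0.838] y [-0.129  0.992 -0.011] yhead 97.40602929127236 F [ 0.777  0.188 -0.418] w 13.359729412913165
lean deg 33.08750800594394 head 6.434569025910968
grasp [ 522.889 -150.25    86.861]
```

View pics/wrist5.png

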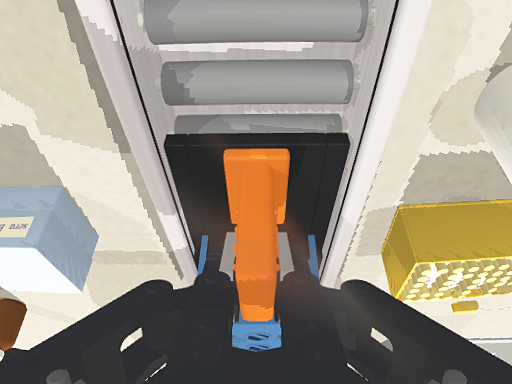

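Emit:
apply_moves:
  translation:
    - [0.6,0.09,0]
    - [1.2,0.18,0]
    - [1.2,0.18,0]
    - [1.2,0.18,0]
    - [1.2,0.18,0]
  roll: [0,0,0,0,0]
  claw: [0,0,0,0,0]

```text
t: 19.35
tool_pos: [587.4, -141.0, 71.0]
ee_rot: [0.283, -0.062, 0.957, 0.014]
wrist_force: [-3.8, 0.1, 4.8]
gripper_width: 13.9
```

```bash
python3 -c "
from h import *;s,R=st();print('grasp',np.array(s['tool_pos'])-18.7*R[:,2])"
```

```text
t 19.35 j [ 0.471  0.336 -0.134  2.107 -0.862  0.271  2.846] p [ 587.43  -141.043   70.984]
z [ 0.541  0.062 -0.839] y [-0.127  0.992 -0.009] yhead 97.30576679237609 F [-3.828  0.146  4.764] w 13.896538896144536
lean deg 32.97764770600122 head 6.515617012753662
grasp [ 577.317 -142.198   86.671]
```

Emit:
apply_moves:
  translation:
    - [1.2,0.18,0]
    - [1.2,0.18,0]
    - [1.2,0.18,0]
    - [0.8,0.12,0]
    - [0.5,0.07,0]
  roll: [0,0,0,0,0]
  claw: [0,0,0,0,0]

```text
t: 19.85
tool_pos: [639.4, -133.2, 71.0]
ee_rot: [0.283, -0.063, 0.957, 0.014]
wrist_force: [-3.0, 0.0, 3.5]
gripper_width: 13.7
```

```bash
python3 -c "
from h import *;s,R=st();print('grasp',np.array(s['tool_pos'])-18.7*R[:,2])
for n in('scene','top'):
  cv2.imwrite(f'pics/{n}6.png',cv2.resize(cams.get_image(n)['image'][110:310,180:380],(600,600),interpolation=cv2.INTER_CUBIC))"
```

```text
t 19.85 j [ 0.339  0.405 -0.044  1.993 -0.782  0.293  2.708] p [ 639.416 -133.176   70.997]
z [ 0.54   0.062 -0.839] y [-0.128  0.992 -0.009] yhead 97.34159622494109 F [-2.972  0.012  3.458] w 13.708011444176723
lean deg 32.936210706582706 head 6.586962432919683
grasp [ 629.316 -134.343   86.692]
```

View pics/scene6.png

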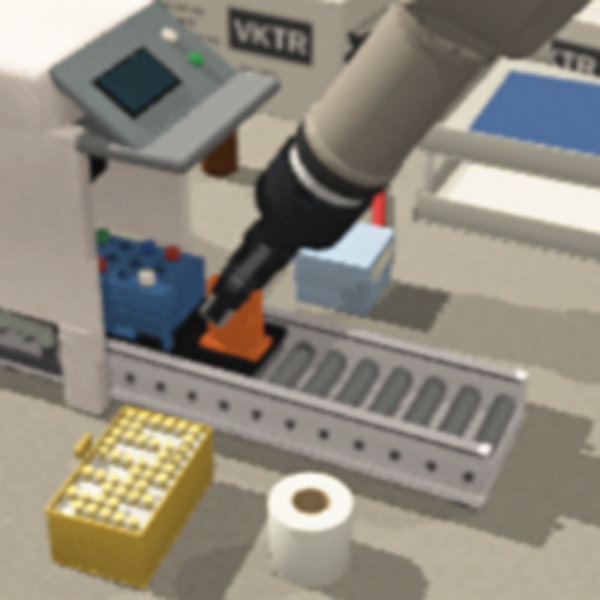

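Emit:
apply_moves:
  translation:
    - [0.4,0.06,0]
    - [0.4,0.06,0]
    - [0.4,0.06,0]
    - [0.3,0.04,0]
  roll: [0,0,0,0]
  claw: [0,0,0,0]

```text
t: 20.35
tool_pos: [654.3, -130.9, 71.0]
ee_rot: [0.283, -0.062, 0.957, 0.014]
wrist_force: [-3.7, -0.1, 2.9]
gripper_width: 13.5
```

```bash
python3 -c "
from h import *;s,R=st();print('grasp',np.array(s['tool_pos'])-18.7*R[:,2])"
```

```text
t 20.35 j [ 0.305  0.425 -0.019  1.958 -0.763  0.303  2.672] p [ 654.316 -130.914   71.037]
z [ 0.54   0.063 -0.839] y [-0.127  0.992 -0.008] yhead 97.29862857038816 F [-3.716 -0.08   2.878] w 13.451901732840424
lean deg 32.91639976968878 head 6.631630170408345
grasp [ 644.222 -132.087   86.735]
```

Emit:
apply_moves:
  translation:
    - [0.3,0.04,0]
    - [0.3,0.04,0]
    - [0.3,0.04,0]
  roll: [0,0,0]
  claw: [0,0,0]

```text
t: 20.65
tool_pos: [662.1, -129.8, 70.8]
ee_rot: [0.282, -0.062, 0.957, 0.015]
wrist_force: [-28.9, -0.1, 24.8]
gripper_width: 13.6
```

```bash
python3 -c "
from h import *;s,R=st();print('grasp',np.array(s['tool_pos'])-18.7*R[:,2])"
```

```text
t 20.65 j [ 0.285  0.437 -0.003  1.937 -0.751  0.313  2.651] p [ 662.109 -129.793   70.812]
z [ 0.537  0.064 -0.841] y [-0.128  0.992 -0.006] yhead 97.35283437304967 F [-28.854  -0.148  24.772] w 13.572917255389413
lean deg 32.767288343666465 head 6.782833505890498
grasp [ 652.059 -130.988   86.536]
```

Emit:
apply_moves:
  translation:
    - [0.1,0.01,0.05]
    - [0,0,0.05]
    - [0,0,0]
  roll: [0,0,0]
  claw: [0,0,0]

```text
t: 20.95
tool_pos: [661.8, -129.5, 70.9]
ee_rot: [0.28, -0.063, 0.958, 0.015]
wrist_force: [-2.9, 0.9, 2.5]
gripper_width: 13.4
```

```bash
python3 -c "
from h import *;s,R=st();print('grasp',np.array(s['tool_pos'])-18.7*R[:,2])
cv2.imwrite('pics/scene7.png',cv2.resize(cams.get_image('scene')['image'][110:310,150:350],(600,600),interpolation=cv2.INTER_CUBIC))"
```

```text
t 20.95 j [ 0.28   0.436  0.003  1.936 -0.745  0.319  2.646] p [ 661.791 -129.472   70.926]
z [ 0.535  0.065 -0.842] y [-0.13   0.992 -0.006] yhead 97.45621928935192 F [-2.87   0.92   2.451] w 13.403952550235717
lean deg 32.601353087915705 head 6.902561197948239
grasp [ 651.788 -130.683   86.68 ]
```

View pics/scene7.png

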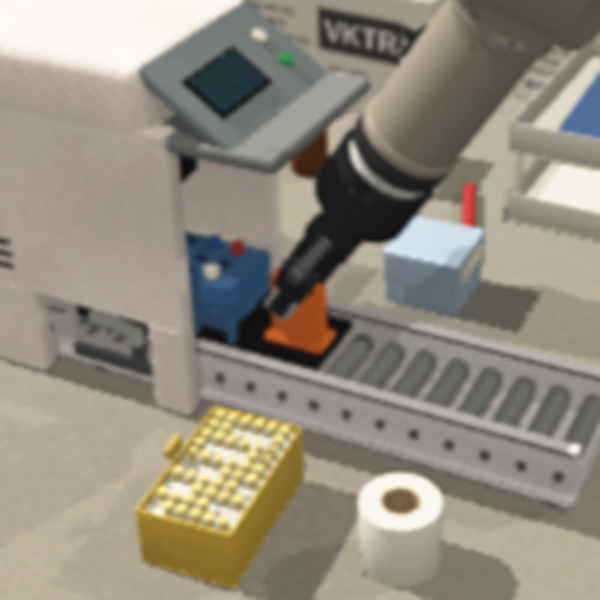

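Emit:
apply_moves:
  translation:
    - [-0.15,-0.02,0]
    - [-0.15,-0.02,0]
    - [-0.15,-0.02,0]
  roll: [0,0,0]
  claw: [0,0,0]

```text
t: 21.3
tool_pos: [658.8, -129.6, 71.0]
ee_rot: [0.281, -0.064, 0.957, 0.015]
wrist_force: [1.5, 0.6, -0.7]
gripper_width: 13.5
```

Emit:
apply_moves:
  translation:
    - [-0.1,-0.015,0]
  roll: [0]
  claw: [0]

```text
t: 21.4
tool_pos: [657.9, -129.7, 71.0]
ee_rot: [0.281, -0.064, 0.957, 0.015]
wrist_force: [1.3, 2.2, -1.6]
gripper_width: 13.5
```

Emit:
apply_moves:
  translation:
    - [-0.1,-0.015,0]
    - [-0.1,-0.015,0]
  roll: [0,0]
  claw: [0,0]

```text
t: 21.6
tool_pos: [656.0, -130.0, 71.1]
ee_rot: [0.281, -0.064, 0.957, 0.015]
wrist_force: [6.0, 1.8, -3.9]
gripper_width: 13.6
```

Emit:
apply_moves:
  translation:
    - [-0.1,-0.015,0]
  roll: [0]
  claw: [0]

```text
t: 21.7
tool_pos: [655.9, -129.6, 71.5]
ee_rot: [0.282, -0.064, 0.957, 0.015]
wrist_force: [8.2, 1.5, -5.6]
gripper_width: 13.6
```

Emit:
apply_moves:
  translation:
    - [-0.1,-0.015,0]
  roll: [0]
  claw: [0]

```text
t: 21.8
tool_pos: [655.9, -129.3, 71.7]
ee_rot: [0.283, -0.064, 0.957, 0.015]
wrist_force: [8.5, 1.2, -5.9]
gripper_width: 13.7
```

Emit:
apply_moves:
  translation:
    - [-0.12,-0.02,-0.05]
  roll: [0]
  claw: [0]

```text
t: 21.9
tool_pos: [655.8, -129.1, 71.5]
ee_rot: [0.284, -0.064, 0.957, 0.015]
wrist_force: [7.0, 0.7, -4.0]
gripper_width: 13.5
```

Emit:
apply_moves:
  translation:
    - [-0.12,-0.03,-0.08]
  roll: [0]
  claw: [0]

```text
t: 22.0
tool_pos: [655.7, -129.1, 71.1]
ee_rot: [0.284, -0.064, 0.956, 0.015]
wrist_force: [5.8, 2.2, -2.5]
gripper_width: 13.5
```

Emit:
apply_moves:
  translation:
    - [-0.2,-0.03,-0.07]
    - [-0.2,-0.03,-0.07]
  roll: [0,0]
  claw: [0,0]

```text
t: 22.2
tool_pos: [655.6, -128.6, 71.3]
ee_rot: [0.287, -0.064, 0.956, 0.014]
wrist_force: [10.6, 1.7, -6.1]
gripper_width: 13.4
```

Emit:
apply_moves:
  translation:
    - [-0.2,-0.04,-0.09]
    - [-0.2,-0.04,-0.09]
    - [-0.2,-0.04,-0.09]
  roll: [0,0,0]
  claw: [0,0,0]

```text
t: 22.5
tool_pos: [655.6, -128.4, 71.5]
ee_rot: [0.291, -0.064, 0.954, 0.014]
wrist_force: [9.1, 1.6, -5.2]
gripper_width: 13.4
```

Emit:
apply_moves:
  translation:
    - [-0.22,-0.04,-0.11]
    - [-0.22,-0.04,-0.11]
    - [-0.22,-0.04,-0.11]
  roll: [0,0,0]
  claw: [0,0,0]

```text
t: 22.8
tool_pos: [655.7, -128.3, 71.7]
ee_rot: [0.296, -0.064, 0.953, 0.013]
wrist_force: [10.4, 2.4, -5.0]
gripper_width: 13.7
```

Emit:
apply_moves:
  translation:
    - [-0.22,-0.04,-0.11]
    - [-0.22,-0.04,-0.11]
    - [-0.22,-0.04,-0.11]
  roll: [0,0,0]
  claw: [0,0,0]

```text
t: 23.1
tool_pos: [655.8, -128.3, 71.9]
ee_rot: [0.301, -0.065, 0.951, 0.013]
wrist_force: [9.8, 2.1, -4.4]
gripper_width: 13.4
```

Emit:
apply_moves:
  translation:
    - [-0.2,-0.04,-0.11]
    - [0,0,-0.05]
    - [0.05,0,0]
    - [0,0,0]
  roll: [0,0,0,0]
  claw: [0,0,0,0]

```text
t: 23.5
tool_pos: [656.2, -128.2, 71.8]
ee_rot: [0.303, -0.064, 0.951, 0.013]
wrist_force: [0.7, 0.8, 1.2]
gripper_width: 13.5
```

```bash
python3 -c "
from h import *;s,R=st();print('grasp',np.array(s['tool_pos'])-18.7*R[:,2])
cv2.imwrite('pics/scene8.png',cv2.resize(cams.get_image('scene')['image'][150:290,180:320],(600,600),interpolation=cv2.INTER_CUBIC))
cv2.imwrite('pics/wrist8.png',cams.get_image('wrist')['image'])"
```

```text
t 23.5 j [ 0.383  0.425 -0.114  1.989 -0.867  0.239  2.797] p [ 656.197 -128.201   71.79 ]
z [ 0.574  0.064 -0.816] y [-0.13   0.991 -0.014] yhead 97.48302150969289 F [0.654 0.842 1.162] w 13.528176113896965
lean deg 35.267406314076055 head 6.318032099756139
grasp [ 645.465 -129.389   87.058]
```

View pics/scene8.png

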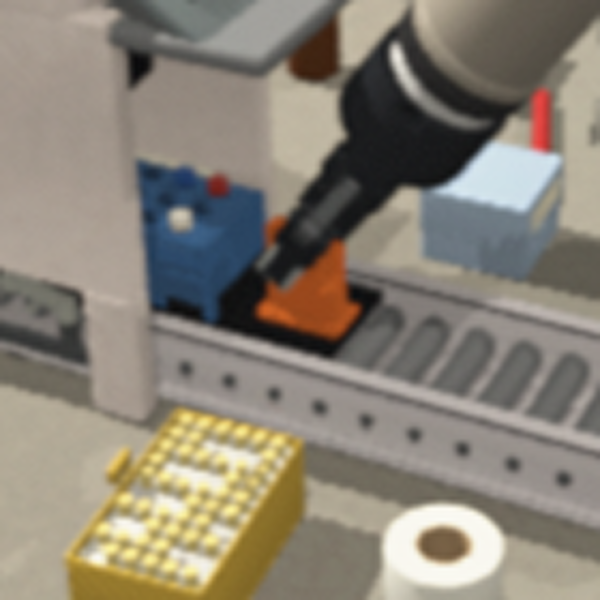

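View pics/wrist8.png

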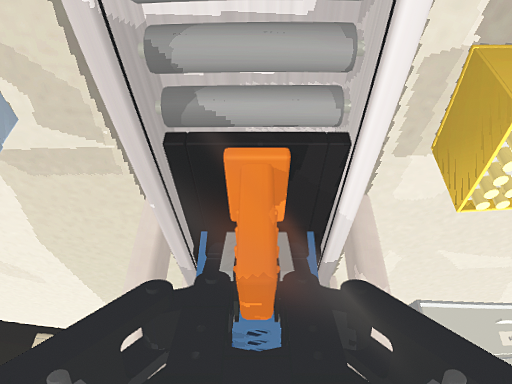

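Emit:
apply_moves:
  translation:
    - [0,0,0]
    - [0,0,0]
    - [0,0,0]
    - [0,0,0]
  roll: [0,0,0,0]
  claw: [0.3,0.6,0.8,0.8]

```text
t: 24.0
tool_pos: [655.5, -132.8, 71.5]
ee_rot: [0.303, -0.062, 0.951, 0.01]
wrist_force: [0.2, 0.5, 0.6]
gripper_width: 67.4
```

Emit:
apply_moves:
  translation:
    - [-1.2,-0.15,1]
    - [-1.5,-0.2,1.3]
    - [-2,-0.2,1.8]
    - [-2,-0.3,2]
    - [-2,-0.3,2]
    - [-2,-0.3,2]
    - [-2,-0.3,2]
  roll: [0,0,0,0,0,0,0]
  claw: [0.8,0.8,0.8,0.8,0.8,0.8,0.8]

```text
t: 24.7
tool_pos: [523.3, -150.8, 192.2]
ee_rot: [0.3, -0.06, 0.952, 0.011]
wrist_force: [0.2, -0.3, -0.4]
gripper_width: 68.3
```

```bash
python3 -c "
from h import *;s,R=st()
for n in('scene','top','wrist'): cv2.imwrite(f'pics/{n}9.png',cams.get_image(n)['image'])"
```

```text
t 24.7 j [ 0.395  0.021  0.057  2.137 -0.63   0.536  2.625] p [ 523.273 -150.798  192.211]
z [ 0.57   0.057 -0.82 ] y [-0.122  0.992 -0.016] yhead 96.98280309705625 F [ 0.229 -0.339 -0.376] w 68.33304303065043
lean deg 34.941782104097214 head 5.689714949309332
```

View pics/wrist9.png

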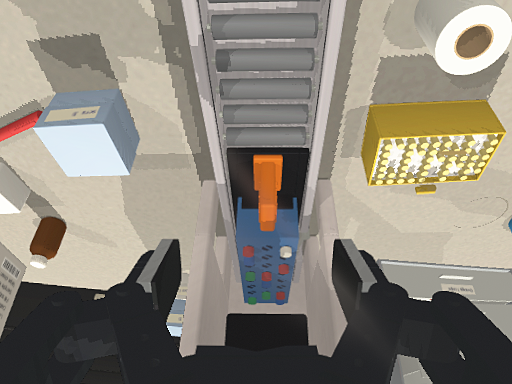

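View pics/scene9.png

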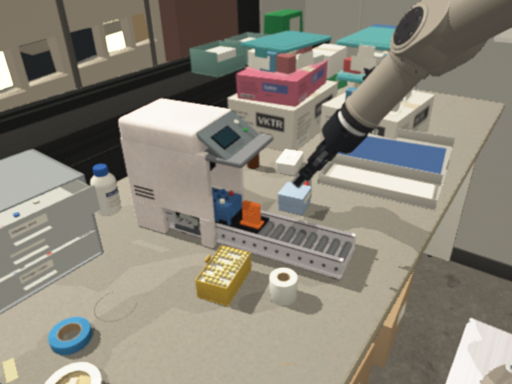

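```bash
python3 -c "
from h import *
d=cams.get_image('wrist')
L=onz(d,(228,150),45);R=onz(d,(311,150),45);print(L,R,(L+R)/2,'travel',np.linalg.norm(((L+R)/2-[498.5,-154.4,45])))
i=d['image'];cv2.imwrite('pics/w9c.png',cv2.resize(i[110:250,200:340],(600,600),interpolation=cv2.INTER_CUBIC))
for n in('scene',):
  a=cv2.cvtColor(cams.get_image(n)['image'],cv2.COLOR_BGR2HSV); b=cv2.cvtColor(cv2.imread('pics/scene0.png'),cv2.COLOR_BGR2HSV)
  for nm,lo,hi in(('yellow',(20,120,90),(32,255,255)),):
    for k in(a,b):
      m=cv2.inRange(k,lo,hi);m[:240]=0;m[305:]=0;m[:,:190]=0;M=cv2.moments(m,True);print(nm,M['m10']/M['m00'],M['m01']/M['m00'])
"
```

```text
[ 613.695 -170.164   45.   ] [602.89  -93.299  45.   ] [ 608.292 -131.732   45.   ] travel 112.10794696915428
yellow 222.9406196213425 281.84165232358004
yellow 222.96610169491527 281.43389830508477
```

View pics/w9c.png

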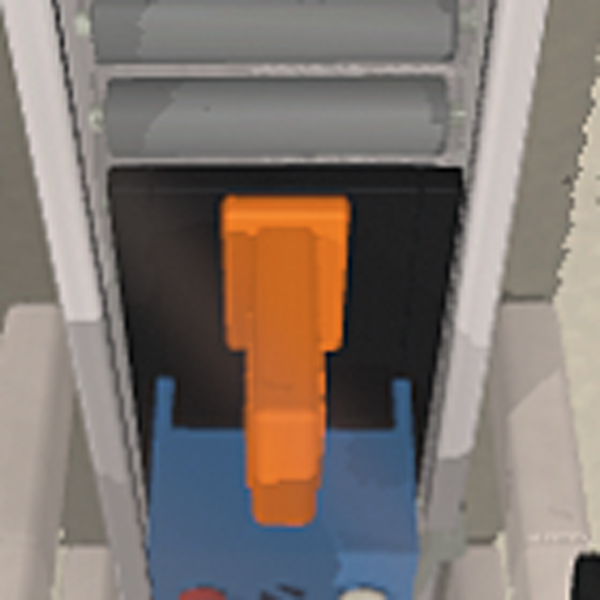

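```bash
python3 -c "
from h import *
d=cams.get_image('wrist')
c=lambda u,v:(200+u/4.286-.4,110+v/4.286-.4)
L=onz(d,c(110,190),45);R=onz(d,c(463,190),45);m=(L+R)/2;print(m,'travel',np.linalg.norm(m-[498.5,-154.4,45]))
f=onz(d,c(286,410),103);g=onz(d,c(286,520),103);print('fin rear',f,np.linalg.norm(f-[504.2,-153,103]))
# 3rd
S=cams.get_image('scene');T=cams.get_image('top')
for n,i in(('s',S['image']),('t',T['image'])):
    hsv=cv2.cvtColor(i,cv2.COLOR_BGR2HSV); mk=cv2.inRange(hsv,(4,170,120),(14,255,255))
    k,l,st_,cc=cv2.connectedComponentsWithStats(mk)
    for j in range(1,k):
        if st_[j,4]>15: print(n,st_[j],cc[j])
"
```

```text
[ 610.636 -132.072   45.   ] travel 114.33698165290498
fin rear [ 611.704 -132.118  103.   ] 109.51316519738326
s [240 201  24  28 451] [251.279 214.843]
t [245 191  18  24 211] [253.483 203.555]
```

```bash
python3 -c "
from h import *
S=cams.get_image('scene');T=cams.get_image('top')
a=tri([S,T],[(301.3,227.15),(282,241.52)]);b=tri([S,T],[(251.28,214.84),(253.48,203.55)])
print(a,b,b-a,np.linalg.norm(b-a))
st()
a=tri([S,T],[(289,213),(274,230)]);
d=cams.get_image('wrist')
# same method for known guide ends
print([proj(d,[x,y,52]) for x,y in((403.7,-122.6),(418.6,-215.6))])
"
```

```text
[ 517.076 -150.242   69.691] [ 637.122 -129.108   69.642] [120.046  21.134  -0.049] 121.89189865710482
t 25.2 j [ 0.394  0.026  0.055  2.136 -0.633  0.533  2.626] p [ 524.371 -149.925  190.313]
z [ 0.568  0.058 -0.821] y [-0.123  0.992 -0.015] yhead 97.06687849763773 F [0.413 0.325 1.278] w 68.14498034477222
lean deg 34.84635622093484 head 5.86917861182899
[array([[ 343.318, -114.165]]), array([[ 157.518, -106.456]])]
```

```bash
python3 -c "
from station import job;print(job.sign_off())"
```

```text
the job is handed in; nothing more can be done
None
```

I pushed the carrier by its orange grip until it met the end stop, and the latch held when I pulled it back. I then let go and handed the job in at about 25 s, with the carrier still in the bay.

- **Push:** The carrier travelled about 130 mm. It stopped with about 29 N along the lane, at the position I had computed for fully home. The tool leaned back about 33°, and in the pictures it stayed clear of the visor.
- **Pull test:** Pulling back, the carrier came about 6 mm off the stop and then held rigidly. I kept 9–11 N on it for about a second and it did not slip further. The steel latch itself is hidden, so this is the evidence that it dropped in.
- **After letting go:** The wrist force was near zero. The carrier looked flat on its rollers between the guides. The yellow tip box had not shifted in the picture. The white roll and the freezer box look unmoved by eye, but I did not measure them.

**Checks that disagreed or fell short:**
- **Net travel:** The arm's own position gave about 124 mm and the two fixed cameras about 122 mm. A rough wrist-camera estimate gave only 110–114 mm; I put that down to its calibration and the oblique view, and relied on the other two.
- **Lift during the pull:** There was also an upward pull of 4–6 N on the grip, about the carrier's weight. I saw no sign that the carrier left its rollers.

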